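# Set up the lacquering stand and load the turned pots

### The job

Get the lacquering stand ready and load it: first swing its folding leg all the way out until it snaps home against the stop, then turn the three blue captive bolts clockwise until each is fully home at its end stop, and only then stand every turned pot from the bench upright on the deck, each centred on a felt pad of its own. Leave the can, the tin and the bowl where they are.

Things in the scene. Friction and masses are not known exactly. Their poses are not given: they have to be found in the camera images.
- stand: the stand, fixed to the bench: grey slab 220 x 350 mm, 12 thick; plywood deck 120 (x) x 310 (y) centred at x = +40, its top 30 above the bench, with a rim 8 high, 6 wide round its edge. Three blue bolts in a row at x = -75, folding leg at the -y end. Origin on the bench at the middle; x from the bolts to the deck (away from the robot), y along the deck.
- pad0 (a point): centre of round blue felt pad 0 (diameter 66, flush) on the deck's top; four pads in a row along the stand's y, 75 apart
- pad1 (a point): centre of round blue felt pad 1 (diameter 66, flush) on the deck's top; four pads in a row along the stand's y, 75 apart
- pad2 (a point): centre of round blue felt pad 2 (diameter 66, flush) on the deck's top; four pads in a row along the stand's y, 75 apart
- pad3 (a point): centre of round blue felt pad 3 (diameter 66, flush) on the deck's top; four pads in a row along the stand's y, 75 apart
- bolt_a (a joint): captive bolt at y = +110 of the stand: blue T-bar knob (bar 42 long, 14 wide, 32 high) on a steel foot of radius 34. 0 = slack, bar along the stand's x, white-striped end to -x; grows clockwise seen from above; 3.14 = end stop, fully tight, striped end at the red tick on the +x side. Stays where left. The bar's angle in the stand's frame is minus the joint value.
- bolt_b (a joint): captive bolt at y = +0 of the stand: blue T-bar knob (bar 42 long, 14 wide, 32 high) on a steel foot of radius 34. 0 = slack, bar along the stand's x, white-striped end to -x; grows clockwise seen from above; 3.14 = end stop, fully tight, striped end at the red tick on the +x side. Stays where left. The bar's angle in the stand's frame is minus the joint value.
- bolt_c (a joint): captive bolt at y = -110 of the stand: blue T-bar knob (bar 42 long, 14 wide, 32 high) on a steel foot of radius 34. 0 = slack, bar along the stand's x, white-striped end to -x; grows clockwise seen from above; 3.14 = end stop, fully tight, striped end at the red tick on the +x side. Stays where left. The bar's angle in the stand's frame is minus the joint value.
- bolt_a_grip (a point): on that bolt's axis at the height to grip the T-bar (bar top 7 mm above, bar foot 25 mm below)
- bolt_b_grip (a point): on that bolt's axis at the height to grip the T-bar (bar top 7 mm above, bar foot 25 mm below)
- bolt_c_grip (a point): on that bolt's axis at the height to grip the T-bar (bar top 7 mm above, bar foot 25 mm below)
- leg (a joint): folding leg: flat bar 22 wide, reaching 131 mm from a vertical hinge, top 30 above the bench, with a red upright post (diameter 18, 45 high) 105 from the hinge. 0 = folded, pointing to the stand's -x; grows anticlockwise from above; 1.57 = out, pointing to the stand's -y, at its brass stop. A spring detent resists (a few N at the post) from 1.2 to 1.4, then snaps it to the stop and holds it.
- leg_grip (a point): on the axis of the leg's red grip post, 19 below its top (the top is 75 above the bench)
- leg_hinge (a point): the leg's hinge axis
- pot0: small turned wooden pot, pale wood with dark knob: round body diameter 54, 30 high, with a glued knob lid diameter 24 from 30 to 52 high (grip the knob from above). Origin at the centre of the underside, z up. May be absent.
- pot1: small turned wooden pot, dark wood with pale knob: round body diameter 54, 30 high, with a glued knob lid diameter 24 from 30 to 52 high (grip the knob from above). Origin at the centre of the underside, z up. May be absent.
- pot2: small turned wooden pot, plywood-coloured with dark knob: round body diameter 54, 30 high, with a glued knob lid diameter 24 from 30 to 52 high (grip the knob from above). Origin at the centre of the underside, z up. May be absent.
- pot3: small turned wooden pot, green-dyed with pale knob: round body diameter 54, 30 high, with a glued knob lid diameter 24 from 30 to 52 high (grip the knob from above). Origin at the centre of the underside, z up. May be absent.
- lacquer_can: bystander: red lacquer can, radius 29, 120 high, origin at its foot
- wax_tin: bystander: brass wax tin, radius 36, 34 high, origin at its foot
- bowl: bystander: turned wooden bowl, rim radius 45, 45 high, origin at its foot
Things that resemble listed ones, but are neither listed nor needed, are in the scene too. Leave any orange or pink look-alike of the pot3 alone. What is shaped like the pot1 but red is not meant.

How it is judged:
On the way, in this order (a step that is already met when the one before it is completed fails the run):
1. the leg is swung out to its stop (value of joint leg above 1.5 rad), for 0.2 s.
2. all three bolts are turned to their end stops (value of joint each of bolt_a, bolt_b, bolt_c above 3 rad), for 0.2 s.
3. every pot present stands upright on a felt pad ((horizontal distance between pot0 and pad0 below 0.012 m or horizontal distance between pot0 and pad1 below 0.012 m or horizontal distance between pot0 and pad2 below 0.012 m or horizontal distance between pot0 and pad3 below 0.012 m) and angle between each of pot0, pot1, pot2, pot3's own z axis and vertical below 0.1 rad and z of pot0 in the frame of stand between 0.025 and 0.035 m and linear speed of each of pot0, pot1, pot2, pot3 below 0.02 m/s and (horizontal distance between pot1 and pad0 below 0.012 m or horizontal distance between pot1 and pad1 below 0.012 m or horizontal distance between pot1 and pad2 below 0.012 m or horizontal distance between pot1 and pad3 below 0.012 m) and z of pot1 in the frame of stand between 0.025 and 0.035 m and (horizontal distance between pot2 and pad0 below 0.012 m or horizontal distance between pot2 and pad1 below 0.012 m or horizontal distance between pot2 and pad2 below 0.012 m or horizontal distance between pot2 and pad3 below 0.012 m) and z of pot2 in the frame of stand between 0.025 and 0.035 m and (horizontal distance between pot3 and pad0 below 0.012 m or horizontal distance between pot3 and pad1 below 0.012 m or horizontal distance between pot3 and pad2 below 0.012 m or horizontal distance between pot3 and pad3 below 0.012 m) and z of pot3 in the frame of stand between 0.025 and 0.035 m), for 0.2 s.
At the end, for the whole second after the job is handed in: The leg is at its stop (above 1.5 rad), all three bolts are home (above 3.0 rad), and every pot present stands upright and at rest on the deck, within 12 mm of the centre of a felt pad (all of step 2 and all of step 3 and value of joint leg above 1.5 rad); the robot touches nothing.
It fails at once if a pot was put on the deck before the leg was out and the bolts were home ((horizontal distance between any of pot0, pot1, pot2, pot3 and pad0 below 0.03 m or horizontal distance between any of pot0, pot1, pot2, pot3 and pad1 below 0.03 m or horizontal distance between any of pot0, pot1, pot2, pot3 and pad2 below 0.03 m or horizontal distance between any of pot0, pot1, pot2, pot3 and pad3 below 0.03 m) and (not (value of joint leg above 1.5 rad) or value of joint any of bolt_a, bolt_b, bolt_c below 2.9 rad)).
It fails at once if the lacquer can was disturbed (moved more than 3 cm) (distance of lacquer_can from where it was at the start of the episode above 0.03 m).
It fails at once if the wax tin was disturbed (moved more than 3 cm) (distance of wax_tin from where it was at the start of the episode above 0.03 m).
It fails at once if the bowl was disturbed (moved more than 3 cm) (distance of bowl from where it was at the start of the episode above 0.03 m).
Of pot0, pot1, pot2, pot3 only 2 to 4 are there at a start; the rules pass over those that are not, and their reading is None.
At some moment in a run one of pot0, pot1, pot2, pot3 may be knocked a few centimetres aside while the robot is not near it.
Once in a run the grip may slacken for a moment while it holds something.
It also fails if it takes over 210 s, if anything falls off the work surface, if the arm or the gripper's body presses on something with over 40 N, if the wrist force passes 120 N, or if a joint passes its speed limit or range.

### The arm

A 6-joint arm with a two-finger parallel gripper is mounted at the origin on the work surface. World frame = base frame: x ahead of the robot, y to its left, z up, the work surface at z = 0. Lengths are in m, angles in rad, forces in N, time in s.
With the tool pointing down it reaches from about 0.25 to 0.775 m from the base axis. Payload 4 kg.
Tool frame: the origin (TCP) lies on the centre line of the jaws, within the pads' length; the fingertips stand robot.tips_ahead ahead of it and the grasp point (between the pads) lies 8 mm behind it (robot.tips_ahead is the distance from the TCP to the fingertips, in m); z points along the fingers, y is the line along which they close (so a half turn about z gives the same grasp; the last joint's range is limited). The gripper opens to 94 mm and grips with 3 to 60 N. Pads are 16 mm wide; open, the fingers measure 119 mm over their backs; the gripper's body (75 mm by 177 mm) begins 78 mm behind the grasp point.
Start: joints at [1.146, 0.087, 1.371, -0, 1.684, -0.103], TCP at [0.174, 0.522, 0.217] pointing down, gripper open.
Joint ranges: [-3.1, 3.1], [-0.76, 2.03], [0.27, 2.55], [-1.08, 4.22], [0.17, 2.65], [-2.57, 2.57]. Speed limits (rad/s): [2.79, 2.79, 3.14, 3.14, 3.14, 3.14].

### API

Orientations are given as [roll, pitch, yaw] about the fixed x, y, z axes, in that order (R = Rz(yaw) Ry(pitch) Rx(roll)).
In Python, from bench import robot, snapshot, close_job, spotter gives the robot as it stands. The module is installed in compiled form; this text tells all that it offers.
- The arm moves only by the tool servo_tool, never from a script. Its argument "commands" is one flat list of numbers, 7 for each row, row after row: the shift along the tool's x, y, z in m, then the turn, a rotation vector about the tool's x, y, z in degrees, then the finger opening in m, from 0 to 0.094. In form: [x, y, z, ax, ay, az, grip, x, y, z, ax, ay, az, grip, ...]. A call has 1 to 10 rows; each row is the pose to reach, as a shift and turn from the pose commanded when the call began, along the tool's axes at that moment; what a row does not reach only later rows make up. A row lasts 1/8 s, in which the tool goes at most 62.5 mm and 10.7 degrees, less where a joint would pass 70% of its speed; a pose out of reach is approached as far as the arm can. A call with a gripper value outside its range is refused whole. The fingers move at their own pace and stop on an object; the grip force is fixed at half the most. Time passes only in rows, so rows that repeat a pose let the fingers close. It gives the time, the measured TCP pose, the force, the opening and the grip force at its end, in the units of the state.
- robot.get_obs(): the state, without advancing time (a new reading comes with each control period).
- snapshot(name): name is "scene" or "top"; returns a dict with "img" (480x640x3 uint8, blue, green, red), "camera_matrix" (3x3 intrinsics, pixels), "extrinsics" (4x4, takes a point from camera to world coordinates). Camera axes: x right, y down, z forward; pixel columns grow to the right and rows downward; lengths in m; the calibration is good to about 2 mm. A picture is of the moment at which its call begins. There is no depth.
- close_job(): hands the job in; it is judged then, once.
Trained networks look in a picture, given as the dict that the camera call returned (one of the last four; its "shot" number tells which), for a name from the list of things; names that differ only in an ending like _2 or _b are one class to them, and where a whole thing is asked for, a point or a joint stands for the part that bears it (a point fixed in the world has none). Each returns a list of dicts, best first, with "conf" (0 to 1); they miss things now and then, are a little off and sometimes report something else, mostly with a low value. They report only what shows in the picture. A call takes as long as a camera call. They do not tell look-alikes from the thing itself.
- spotter.trace(name, picture): "region" (480x640 bool, what is visible of it) and "box" ([left, top, width, height] in pixels, round what is visible of it).
The state is a dict: "time": time; "joint_positions": joint angles; "qvel": joint speeds; "joint_torque": joint torques, N m; "tool_pos": TCP position; "ee_rot": TCP orientation; "wrist_force": force on the tool from outside, world axes, zero at the start; "wrist_torque": the same for the moment, N m; "width": finger opening in m; "finger_force": force on a finger pad.
Only numpy, scipy, OpenCV 4.12 (cv2) and the standard library are available. Lean on these libraries where they do the work, as an engineer would, in place of code of your own. Each camera call takes 0.05 s, during which the arm holds its last target. There are 200 camera calls.

## Working session

There is one attempt and no reset: what is moved stays moved. The work goes in short steps, Python scripts to look and compute and a tool call to move; the robot and the scene stay as the last step left them, time stands still between calls to the robot, and variables do not carry over. Pictures are saved under pics/ and viewed, at most 14 in all, crops included, and the job is handed in when it is done.

Besides the shell and the picture viewer there is one more tool, called after "Request:" as a command line: name --argument value ..., lists and objects as JSON in quotes. servo_tool: Moves the arm, as the interface text tells. Its arguments: {"type":"object","properties":{"commands":{"type":"array","items":{"type":"number"}}},"required":["commands"]}

```bash
mkdir -p pics
python3 - <<'E'
from bench import robot, snapshot
import cv2, numpy as np
o=robot.get_obs(); print({k:np.round(v,3).tolist() for k,v in o.items()}, robot.tips_ahead)
for n in("scene","top"):
    p=snapshot(n); cv2.imwrite(f"pics/{n}0.png",p["img"]); print(n,p["camera_matrix"].tolist(),p["extrinsics"].round(4).tolist())
E
```

```text
{'time': 0.0, 'joint_positions': [1.146, 0.088, 1.372, 0.0, 1.684, -0.103], 'qvel': [0.0, 0.0, -0.001, 0.001, -0.0, 0.0], 'joint_torque': [0.002, -34.019, -30.242, 0.072, 0.033, -0.0], 'tool_pos': [0.174, 0.521, 0.215], 'ee_rot': [-3.139, -0.0, 2.82], 'wrist_force': [0.855, 0.227, -0.958], 'wrist_torque': [-0.049, 0.005, 0.018], 'finger_force': 0.0, 'width': 0.094} 0.011
scene [[522.1071046546406, 0.0, 316.01577699433204], [0.0, 522.1071046546406, 236.8791453369684], [0.0, 0.0, 1.0]] [[0.6795, 0.5201, -0.5174, 1.216], [0.7335, -0.4947, 0.4661, -0.6438], [-0.0135, -0.6963, -0.7177, 0.9429], [0.0, 0.0, 0.0, 1.0]]
top [[490.36465816327103, 0.0, 318.1758948671594], [0.0, 490.36465816327103, 238.2390769394206], [0.0, 0.0, 1.0]] [[0.0003, -0.9964, 0.0853, 0.4471], [-1.0, -0.0008, -0.0056, -0.0452], [0.0057, -0.0853, -0.9963, 1.3643], [0.0, 0.0, 0.0, 1.0]]
```

View pics/top0.png

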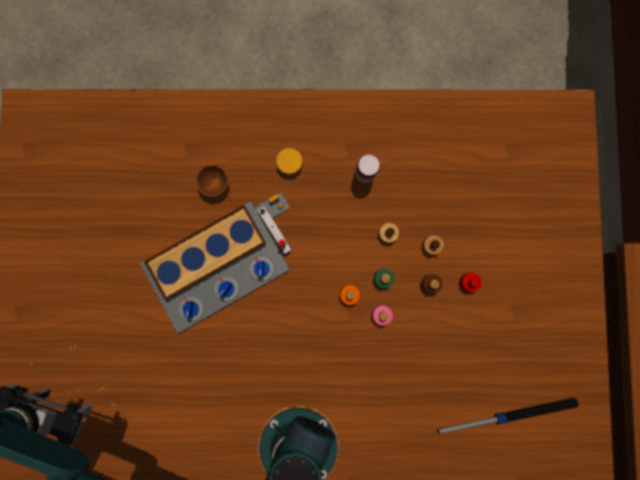

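View pics/scene0.png

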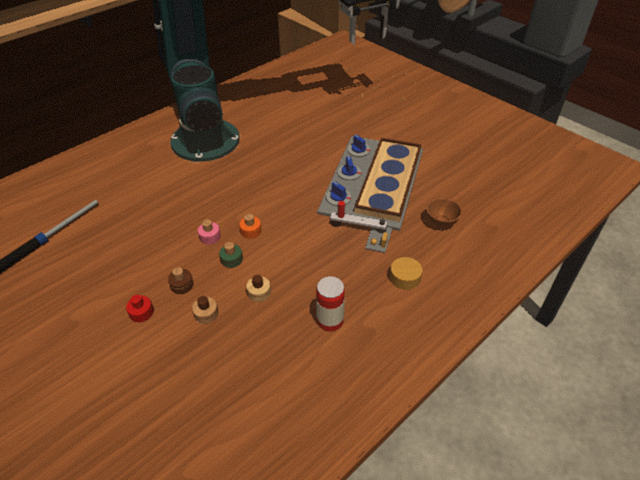

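The top view shows the stand at about (215,265) with its folded leg at (275,232) and the post at (282,243). Pots are pale (389,233), plywood (433,245), green (384,279) and dark (432,285). The look-alikes are orange (350,296), pink (382,316) and red (471,282), and they stay put. All four pots are present. Next I measure.

```bash
cat > h.py <<'E'
from bench import robot, snapshot, spotter
import cv2, numpy as np
from scipy.spatial.transform import Rotation as R
def ray(p,uv):
    K,E=p["camera_matrix"],p["extrinsics"]
    d=E[:3,:3]@np.linalg.solve(K,[uv[0],uv[1],1.]); return E[:3,3],d
def atz(p,uv,z):
    o,d=ray(p,uv); return o+d*(z-o[2])/d[2]
def proj(p,X):
    E=p["extrinsics"]; c=E[:3,:3].T@(np.asarray(X)-E[:3,3]); c=p["camera_matrix"]@c; return c[:2]/c[2]
def tri(ps,uvs):
    A=np.zeros((3,3));b=np.zeros(3)
    for p,uv in zip(ps,uvs):
        o,d=ray(p,uv); d=d/np.linalg.norm(d); M=np.eye(3)-np.outer(d,d); A+=M;b+=M@o
    return np.linalg.solve(A,b)
def cen(m): ys,xs=np.nonzero(m); return np.array([xs.mean(),ys.mean()])
def step(X,yaw=None):
    "shift along tool axes (m) and yaw turn about tool z (deg) from the present pose to world X, tool down"
    o=robot.get_obs(); T=R.from_euler('xyz',o["ee_rot"])
    s=T.inv().apply(np.asarray(X)-o["tool_pos"])
    out=dict(shift=s.round(4))
    if yaw is not None: out["rotvec"]=np.degrees((T.inv()*R.from_euler('xyz',[np.pi,0,yaw])).as_rotvec()).round(1)
    return out
E
python3 - <<'E'
from h import *
ps={n:snapshot(n) for n in("top","scene")}
for n in ["pot0","pot1","pot2","pot3","stand","bolt_a","leg","leg_grip","lacquer_can","wax_tin","bowl"]:
    for k,p in ps.items():
        for r in spotter.trace(n,p)[:8]:
            c=cen(r["region"]); print(n,k,round(r["conf"],2),c.round(1),np.array(r["box"]).round().tolist(),atz(p,c,.02)[:2].round(3) if n[:3]=="pot" else "")
# pads: blue in top view
img=ps["top"]["img"].astype(int); b,g,r=img[...,0],img[...,1],img[...,2]
m=((b>r+30)&(b>g+10)).astype(np.uint8); n,l,s,c=cv2.connectedComponentsWithStats(m)
for i in range(1,n):
    if s[i,4]>60: print("blue",s[i].tolist(),c[i].round(1),atz(ps["top"],c[i],.03).round(4))
t=ps["top"]["img"]
a=cv2.resize(t[180:340,130:330],(800,640),interpolation=cv2.INTER_CUBIC)[:600]; cv2.imwrite("pics/c1.png",a)
a=cv2.resize(t[210:335,330:500],(800,588),interpolation=cv2.INTER_CUBIC); cv2.imwrite("pics/c2.png",a)
E
```

```text
pot0 top 0.91 [431.5 284. ] [420.0, 272.0, 19.0, 19.0] [ 0.437 -0.363]
pot0 top 0.76 [388.7 232.8] [377.0, 222.0, 22.0, 21.0] [ 0.577 -0.247]
pot0 top 0.71 [470.9 282. ] [459.0, 273.0, 26.0, 21.0] [ 0.442 -0.47 ]
pot0 top 0.65 [382.  314.9] [371.0, 305.0, 24.0, 22.0] [ 0.353 -0.226]
pot0 top 0.63 [383.9 278.2] [375.0, 267.0, 19.0, 19.0] [ 0.453 -0.232]
pot0 top 0.63 [349.7 294.5] [339.0, 285.0, 19.0, 20.0] [ 0.408 -0.139]
pot0 top 0.61 [432.9 245. ] [422.0, 235.0, 21.0, 20.0] [ 0.544 -0.369]
pot0 top 0.43 [226.3 289. ] [217.0, 280.0, 20.0, 17.0] [0.423 0.198]
pot0 scene 0.95 [208.9 231.5] [198.0, 221.0, 22.0, 22.0] [ 0.352 -0.226]
pot0 scene 0.94 [140.1 307.8] [124.0, 295.0, 33.0, 26.0] [ 0.444 -0.47 ]
pot0 scene 0.93 [180.8 280.1] [168.0, 266.0, 28.0, 30.0] [ 0.438 -0.363]
pot0 scene 0.81 [258.7 287.9] [246.0, 274.0, 28.0, 30.0] [ 0.579 -0.247]
pot0 scene 0.71 [205.5 309.3] [195.0, 297.0, 26.0, 26.0] [ 0.546 -0.368]
pot0 scene 0.58 [250.5 225.9] [239.0, 215.0, 24.0, 24.0] [ 0.408 -0.138]
pot1 top 0.91 [431.5 284. ] [420.0, 272.0, 19.0, 19.0] [ 0.437 -0.363]
pot1 top 0.76 [388.7 232.
[... 4283 characters left out ...]
bowl top 0.98 [212.  180.1] [199.0, 167.0, 32.0, 28.0] 
bowl top 0.25 [218.9 263.1] [142.0, 193.0, 148.0, 141.0] 
bowl scene 0.97 [443.6 211. ] [425.0, 197.0, 38.0, 27.0] 
blue [231, 221, 21, 21, 340] [241.1 231. ] [0.5809 0.158  0.03  ]
blue [207, 235, 21, 21, 343] [216.9 244.8] [0.5433 0.2233 0.03  ]
blue [183, 248, 21, 21, 343] [192.7 258.3] [0.5063 0.2883 0.03  ]
blue [254, 261, 16, 16, 199] [261.3 268.2] [0.4795 0.1018 0.03  ]
blue [158, 262, 21, 21, 348] [168.3 272.1] [0.469  0.3536 0.03  ]
blue [218, 281, 16, 16, 203] [225.6 288.7] [0.4243 0.1977 0.03  ]
blue [183, 302, 16, 16, 210] [190.1 309.1] [0.3694 0.2921 0.03  ]
blue [497, 414, 10, 9, 68] [501.8 417.7] [ 0.0839 -0.54    0.03  ]
```

View pics/c1.png

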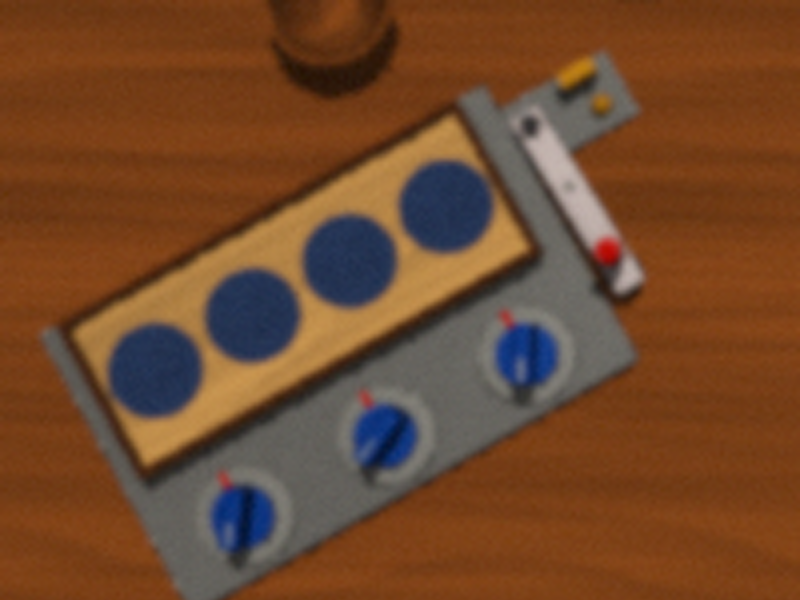

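View pics/c2.png

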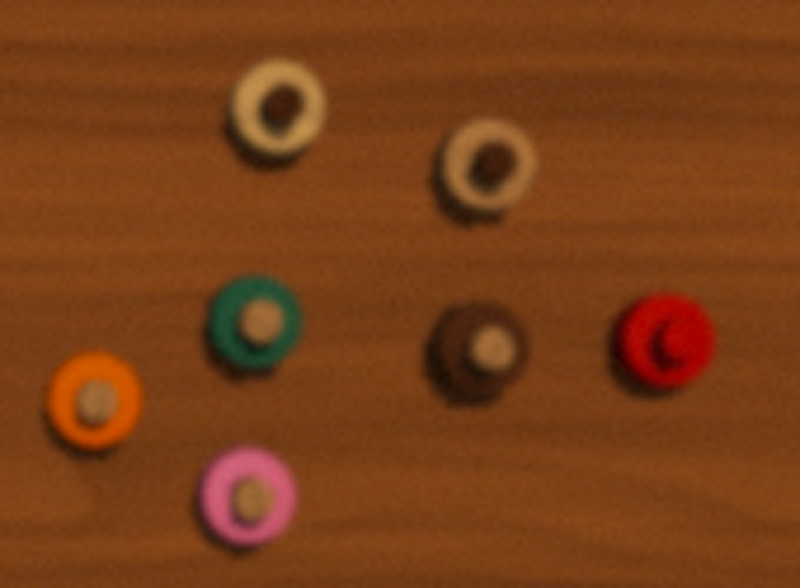

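The crop confirms the four pots meant: pale, plywood, green and dark. Orange, pink and red are look-alikes. The bolts start part-turned, with stripes at lower left, so I need a closer look at the bar angles.

```bash
cat >> h.py <<'E'
yaw=np.arctan2(.1956,-.1119)-np.pi/2
U=np.array([np.cos(yaw),np.sin(yaw),0]);V=np.array([-U[1],U[0],0])
O=np.array([.5249,.2558,0])-.04*U
def S(x,y,z=0): return O+x*U+y*V+[0,0,z]
E
python3 - <<'E'
from h import *
print(np.degrees(yaw),O)
for n in("scene","top"):
    p=snapshot(n)
    rows=[]
    for y in (.11,0,-.11):
        # rectified view of plane at bar top (z~.06) : 80mm square, stand x up, y left
        g=np.array([[-.04,.04],[.04,.04],[-.04,-.04],[.04,-.04]])
        src=np.float32([proj(p,S(-.075+a,y+b,.052)) for a,b in g])
        dst=np.float32([[130-b*3250,130-a*3250] for a,b in g])
        rows.append(cv2.warpPerspective(p["img"],cv2.getPerspectiveTransform(src,dst),(260,260),flags=cv2.INTER_CUBIC))
    globals()[n]=np.hstack(rows)
cv2.imwrite("pics/b1.png",np.vstack([scene,top]))
E
```

```text
29.773264276545756 [0.49018011 0.23593724 0.        ]
```

View pics/b1.png

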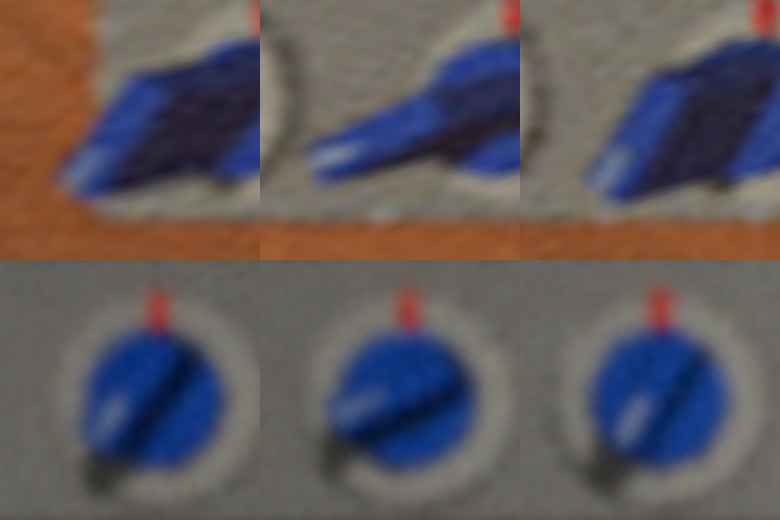

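In the rectified view the bars' white stripes point lower left, at roughly 0.5 to 1.1 rad. I'll fit the angles and locate the post and knobs.

Run:
```python
from h import *
ps={n:snapshot(n) for n in("top","scene")}
def st(X): d=np.asarray(X)-O; return np.array([d@U,d@V,X[2]]).round(4)
# red post in both
for n,(x0,y0,x1,y1) in (("top",(265,225,300,260)),("scene",(325,195,355,225))):
    im=ps[n]["img"].astype(int); m=(im[...,2]>130)&(im[...,1]<70)&(im[...,0]<70); k=np.zeros_like(m);k[y0:y1,x0:x1]=1; m&=k
    ys,xs=np.nonzero(m); print(n,len(xs),xs.min(),xs.max(),ys.min(),ys.max(),cen(m).round(1))
    if n=="top": print(st(atz(ps[n],cen(m),.073)),atz(ps[n],cen(m),.073).round(4))
    for z in(.055,):print(st(atz(ps[n],cen(m),z)))
# leg hinge: dark spot in top crop (530,125)/4 +offset
print("hinge",st(atz(ps["top"],(130+530/4,180+125/4),.03)),"stop",st(atz(ps["top"],(130+577/4,180+75/4),.03)),st(atz(ps["top"],(130+600/4,180+103/4),.03)))
# bolts: dark band in rectified top
for name,y in zip("abc",(.11,0,-.11)):
    p=ps["top"]; g=np.array([[-.04,.04],[.04,.04],[-.04,-.04],[.04,-.04]])
    src=np.float32([proj(p,S(-.075+a,y+b,.03)) for a,b in g]); dst=np.float32([[130-b*3250,130-a*3250] for a,b in g])
    im=cv2.warpPerspective(p["img"],cv2.getPerspectiveTransform(src,dst),(260,260),flags=cv2.INTER_CUBIC).astype(int)
    yy,xx=np.mgrid[:260,:260]; disc=(xx-130)**2+(yy-130)**2<62**2
    w=np.where(disc,np.clip(110-im[...,0],0,None),0.)
    w=w/w.sum(); mu=np.array([(w*xx).sum(),(w*yy).sum()]); dx,dy=xx-mu[0],yy-mu[1]
    C=np.array([[(w*dx*dx).sum(),(w*dx*dy).sum()],[(w*dx*dy).sum(),(w*dy*dy).sum()]]); ev,e=np.linalg.eigh(C); v=e[:,1]
    b=im[...,0]; bl=(im[...,0]>im[...,2]+40)&(np.hypot(xx-130,yy-130)<90); 
    print(name,"dark angle above horizontal",np.degrees(np.arctan2(-v[1],v[0]))%180,ev.round(),mu.round(),"blue c",cen(bl).round(), "stripe", [cen((im.min(2)>105)&(np.hypot(xx-130,yy-130)<75)).round() if ((im.min(2)>105)&(np.hypot(xx-130,yy-130)<75)).any() else None])
```

```text
top 64 279 299 240 255 [290.5 247.6]
[-0.07   -0.2081  0.073 ] [0.5327 0.0206 0.073 ]
[-0.0685 -0.2079  0.055 ]
scene 29 338 350 198 205 [341.9 202.5]
[-0.0495 -0.1713  0.055 ]
hinge [ 0.0586 -0.1901  0.03  ] stop [ 0.0729 -0.2351  0.03  ] [ 0.0481 -0.2393  0.03  ]
a dark angle above horizontal 56.59793618377425 [  69. 1251.] [142. 136.] blue c [133. 135.] stripe [array([ 67., 100.])]
b dark angle above horizontal 29.08429269495346 [  66. 1128.] [137. 150.] blue c [132. 134.] stripe [array([84., 79.])]
c dark angle above horizontal 58.18128455920572 [  28. 1262.] [146. 139.] blue c [132. 132.] stripe [array([86., 85.])]
```

Run:
```python
from h import *
ps={n:snapshot(n) for n in("top","scene")}
def st(X): d=np.asarray(X)-O; return np.array([d@U,d@V,X[2]]).round(4)
uv=[]
for n,(x0,y0,x1,y1) in (("top",(272,234,289,250)),("scene",(332,198,350,220))):
    im=ps[n]["img"][y0:y1,x0:x1].astype(int); m=(im[...,2]-2.2*im[...,1]>60)
    print(n,m.sum(),cen(m)+[x0,y0]); uv.append(cen(m)+[x0,y0])
    for y in range(y1-y0): print(''.join('#' if v else '.' for v in m[y]))
print(st(atz(ps["top"],uv[0],.073)), st(tri(list(ps.values()),uv)))
for z in (.03,.055,.075):
  X=S(-.045,-.19,z); print(z,[proj(p,X).round(1) for p in ps.values()])
print("target above post",step(S(-.045,-.19,.16),0))
```

```text
top 20 [281.5  242.75]
.................
.................
.................
.................
.................
.................
.................
........####.....
........#####....
.......#####.....
........####.....
.........##......
.................
.................
.................
.................
scene 26 [341.11538462 204.84615385]
..................
..................
..................
........###.......
.......#####......
.......#####......
.......#####......
........####......
..................
..................
..................
..................
..................
...........#......
..................
..................
..................
.........#........
........##........
..................
..................
..................
[-0.047  -0.1938  0.073 ] [-0.0461 -0.1936  0.0673]
0.03 [array([281., 244.]), array([341.5, 214.9])]
0.055 [array([280.4, 243.3]), array([341.7, 207.7])]
0.075 [array([279.8, 242.8]), array([341.9, 201.7])]
target above post {'shift': array([-0.5021, -0.3313,  0.0565]), 'rotvec': array([  0. ,  -0. , 161.6])}
```

The post is at stand (-46,-194) mm and the hinge is near (58,-192), about 105 mm apart as specified. I'm heading above the post, closing axis along stand x.

Run:
```python
from h import *
print(S(-.0465,-.1935), step(S(-.0465,-.1935,.16),yaw+np.pi/2))
```

```text
[0.54590434 0.04488931 0.        ] {'shift': array([-0.5037, -0.3348,  0.0565]), 'rotvec': array([ 0. , -0. , 41.8])}
```

Request:
servo_tool --commands '[-0.504,-0.335,0.056,0,0,41.8,0.05,-0.504,-0.335,0.056,0,0,41.8,0.05,-0.504,-0.335,0.056,0,0,41.8,0.05,-0.504,-0.335,0.056,0,0,41.8,0.05,-0.504,-0.335,0.056,0,0,41.8,0.05,-0.504,-0.335,0.056,0,0,41.8,0.05,-0.504,-0.335,0.056,0,0,41.8,0.05,-0.504,-0.335,0.056,0,0,41.8,0.05,-0.504,-0.335,0.056,0,0,41.8,0.05,-0.504,-0.335,0.056,0,0,41.8,0.05]'

```text
time: 2.85
tool_pos: [0.5473, 0.0422, 0.1602]
ee_rot: [3.141, 0.0, 2.088]
wrist_force: [-0.3, 0.2, -0.5]
width: 0.0501
finger_force: 0.0
```

Run:
```python
from h import *
print(robot.get_obs()["tool_pos"],step(S(-.0465,-.1935,.048),yaw+np.pi/2))
```

```text
[0.54730219 0.0421947  0.16016873] {'shift': array([3.000e-03, 1.000e-04, 1.122e-01]), 'rotvec': array([ 0. ,  0. , -0.1])}
```

Request:
servo_tool --commands '[0.003,0,0.06,0,0,0,0.05,0.003,0,0.09,0,0,0,0.05,0.003,0,0.112,0,0,0,0.05,0.003,0,0.112,0,0,0,0.05,0.003,0,0.112,0,0,0,0,0.003,0,0.112,0,0,0,0,0.003,0,0.112,0,0,0,0,0.003,0,0.112,0,0,0,0,0.003,0,0.112,0,0,0,0]'

```text
time: 3.98
tool_pos: [0.5452, 0.0472, 0.0493]
ee_rot: [3.14, 0.001, 2.09]
wrist_force: [-0.3, 0.4, 3.5]
width: 0.0174
finger_force: 30.0
```

Request:
servo_tool --commands '[-0.0105,0.0005,0,0,0,0,0,-0.021,0.002,0,0,0,0,0,-0.031,0.0045,0,0,0,0,0,-0.041,0.008,0,0,0,0,0,-0.0505,0.013,0,0,0,0,0,-0.0595,0.018,0,0,0,0,0,-0.0675,0.0245,0,0,0,0,0,-0.0755,0.032,0,0,0,0,0,-0.082,0.0395,0,0,0,0,0,-0.0885,0.0485,0,0,0,0,0]'

```text
time: 5.22
tool_pos: [0.6303, -0.0088, 0.0492]
ee_rot: [-3.137, 0.003, 2.09]
wrist_force: [-4.3, -4.8, 9.0]
width: 0.0175
finger_force: 30.0
```

Request:
servo_tool --commands '[-0.005,0.009,0,0,0,0,0,-0.0095,0.0185,0,0,0,0,0,-0.013,0.0285,0,0,0,0,0,-0.015,0.039,0,0,0,0,0,-0.0165,0.049,0,0,0,0,0,-0.0165,0.057,0,0,0,0,0,-0.0165,0.06,0,0,0,0,0,-0.0165,0.06,0,0,0,0,0,-0.0165,0.06,0,0,0,0,0]'

```text
time: 6.35
tool_pos: [0.6922, 0.0018, 0.0493]
ee_rot: [-3.137, 0.011, 2.087]
wrist_force: [-0.9, -12.3, 4.7]
width: 0.0178
finger_force: 30.0
```

Run:
```python
from h import *
d=robot.get_obs()["tool_pos"]-O; print(d@U,d@V)
```

```text
0.05905173330171073 -0.3035216192310054
```

Request:
servo_tool --commands '[0,0,0,0,0,0,0.05,0,0,0,0,0,0,0.05,0,0,0,0,0,0,0.05,0,0,-0.06,0,0,0,0.05,0,0,-0.12,0,0,0,0.05,0,0,-0.12,0,0,0,0.05]'

```text
time: 7.1
tool_pos: [0.6944, 0.0101, 0.1768]
ee_rot: [3.13, 0.008, 2.091]
wrist_force: [-0.1, -0.3, -0.5]
width: 0.05
finger_force: 0.0
```

Run:
```python
from h import *
p=snapshot("top"); q=snapshot("scene")
a=cv2.resize(p["img"][180:330,180:330],(600,600),interpolation=cv2.INTER_CUBIC)
cv2.imwrite("pics/l1.png",a)
for j,y in ((32,-.11),):
    print(S(-.075,y),step(S(-.075,y,.13),yaw+np.radians(180-j)), np.degrees(robot.get_obs()["joint_positions"]).round())
```

```text
[0.4797029  0.10321487 0.        ] {'shift': array([ 0.1859, -0.1375,  0.0389]), 'rotvec': array([  0.1,   0.1, -58. ])} [ -4.  24.  61.   0.  95. -34.]
```

View pics/l1.png

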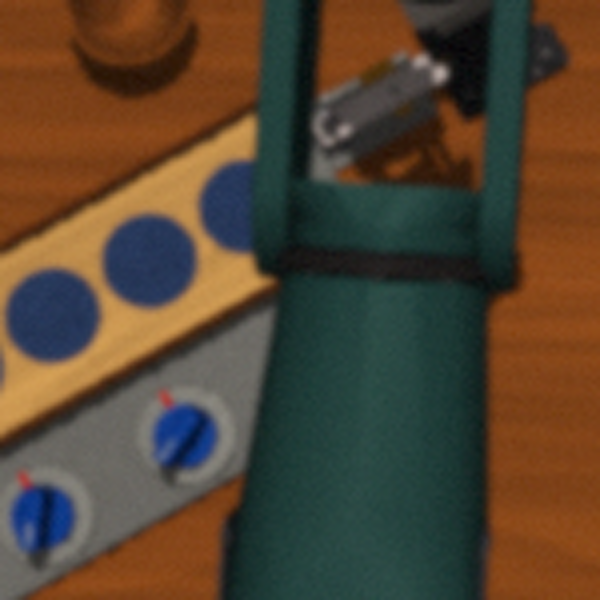

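The arm hides the leg. I'll go to bolt_a first and check the leg from there.

Run:
```python
from h import *
print(S(-.075,.11),step(S(-.075,.11,.13),yaw+np.radians(180-33)))
```

```text
[0.37045773 0.29417427 0.        ] {'shift': array([ 0.4059, -0.1374,  0.0387]), 'rotvec': array([  0.1,   0.1, -57. ])}
```

Request:
servo_tool --commands '[0.406,-0.137,0.038,0,0,-57,0.05,0.406,-0.137,0.038,0,0,-57,0.05,0.406,-0.137,0.038,0,0,-57,0.05,0.406,-0.137,0.038,0,0,-57,0.05,0.406,-0.137,0.038,0,0,-57,0.05,0.406,-0.137,0.038,0,0,-57,0.05,0.406,-0.137,0.038,0,0,-57,0.05,0.406,-0.137,0.038,0,0,-57,0.05,0.406,-0.137,0.038,0,0,-57,0.05,0.406,-0.137,0.038,0,0,-57,0.05]'

```text
time: 8.45
tool_pos: [0.3712, 0.2934, 0.1298]
ee_rot: [-3.141, -0.001, 3.083]
wrist_force: [-0.4, 0.7, 0.5]
width: 0.0499
finger_force: 0.0
```

Run:
```python
from h import *
p=snapshot("top"); q=snapshot("scene")
a=cv2.resize(p["img"][180:280,230:330],(400,400),interpolation=cv2.INTER_CUBIC)
b=cv2.resize(q["img"][120:270,310:460],(400,400),interpolation=cv2.INTER_CUBIC)
cv2.imwrite("pics/l2.png",np.hstack([a,b]))
for th in (1.4,1.57):
  X=S(.0585-.105*np.cos(th),-.1925-.105*np.sin(th),.075); print(th,(proj(p,X)-[230,180])*4,(proj(q,X)-[310,120])*400/150+[400,0])
print(step(S(-.075,.11,.043),yaw+np.radians(180-33)),np.degrees(robot.get_obs()["joint_positions"]).round())
```

```text
1.4 [275.03347914  60.56809573] [547.88419689 315.68782944]
1.57 [263.85544007  36.50909141] [567.5702761  321.16985611]
{'shift': array([0.001 , 0.0007, 0.0872]), 'rotvec': array([-0. , -0. , -0.1])} [ 31.  -3.  96.  -0.  87. -55.]
```

View pics/l2.png

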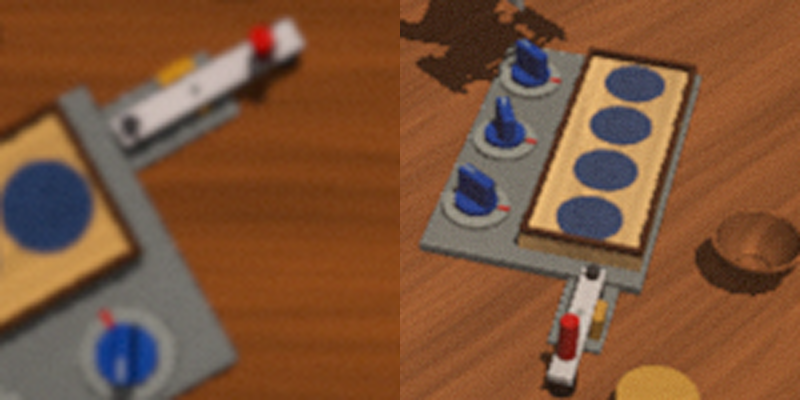

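The leg lies out against the brass stop, with the red post at (262,40) against a prediction of (264,37). Now bolt_a.

Request:
servo_tool --commands '[0.001,0.0005,0.04,0,0,0,0.05,0.001,0.0005,0.065,0,0,0,0.05,0.001,0.0005,0.085,0,0,0,0.05,0.001,0.0005,0.085,0,0,0,0.05,0.001,0.0005,0.085,0,0,0,0,0.001,0.0005,0.085,0,0,0,0,0.001,0.0005,0.085,0,0,0,0,0.001,0.0005,0.085,0,0,0,0,0.001,0.0005,0.085,0,0,0,0]'

```text
time: 9.68
tool_pos: [0.3699, 0.2923, 0.0462]
ee_rot: [-3.136, 0.001, 3.086]
wrist_force: [-0.3, -7.8, 5.4]
width: 0.0138
finger_force: 29.9
```

Request:
servo_tool --commands '[0,0,0,0,0,9,0,0,0,0,0,0,18,0,0,0,0,0,0,27,0,0,0,0,0,0,36,0,0,0,0,0,0,45,0,0,0,0,0,0,54,0,0,0,0,0,0,63,0,0,0,0,0,0,72,0,0,0,0,0,0,80,0,0,0,0,0,0,80,0]'

```text
time: 10.92
tool_pos: [0.3702, 0.2927, 0.0462]
ee_rot: [3.141, 0.005, 1.688]
wrist_force: [0.8, -6.2, 4.4]
width: 0.014
finger_force: 29.9
```

Request:
servo_tool --commands '[0,0,0,0,0,9,0,0,0,0,0,0,18,0,0,0,0,0,0,27,0,0,0,0,0,0,36,0,0,0,0,0,0,45,0,0,0,0,0,0,54,0,0,0,0,0,0,62,0,0,0,0,0,0,68,0,0,0,0,0,0,72,0,0,0,0,0,0,72,0]'

```text
time: 12.18
tool_pos: [0.3711, 0.2927, 0.0462]
ee_rot: [3.136, -0.001, 0.434]
wrist_force: [1.9, -5.2, 2.6]
width: 0.0147
finger_force: 31.1
```

Run:
```python
from h import *
o=robot.get_obs();print(o["wrist_torque"],o["wrist_force"],"bar val deg",180-np.degrees(o["ee_rot"][2]-yaw))
```

```text
[-1.22730051 -0.34391949  0.56488249] [ 1.87828272 -5.18731546  2.55645999] bar val deg 184.9231642643623
```

Request:
servo_tool --commands '[0,0,0,0,0,0,0.05,0,0,0,0,0,0,0.05,0,0,-0.05,0,0,0,0.05,0,0,-0.085,0,0,0,0.05,0,0,-0.085,0,0,-12,0.05,0,0,-0.085,0,0,-22,0.05,0,0,-0.085,0,0,-32,0.05,0,0,-0.085,0,0,-42,0.05,0,0,-0.085,0,0,-52,0.05,0,0,-0.085,0,0,-62,0.05]'

```text
time: 13.42
tool_pos: [0.3692, 0.2952, 0.1304]
ee_rot: [-3.141, -0.001, 1.52]
wrist_force: [-0.7, 0.2, 0.1]
width: 0.0496
finger_force: 0.0
```

Run:
```python
from h import *
print(step(S(-.076,0,.13),yaw+np.radians(180-61)))
```

```text
{'shift': array([-0.0941,  0.0598,  0.0003]), 'rotvec': array([ -0. ,  -0. , -61.7])}
```

Request:
servo_tool --commands '[-0.094,0.059,0,0,0,-10,0.05,-0.094,0.059,0,0,0,-20,0.05,-0.094,0.059,0,0,0,-30,0.05,-0.094,0.059,0,0,0,-40,0.05,-0.094,0.059,0,0,0,-50,0.05,-0.094,0.059,0,0,0,-61,0.05,-0.094,0.059,0,0,0,-61,0.05,-0.094,0.059,0,0,0,-61,0.05]'

```text
time: 14.42
tool_pos: [0.423, 0.1979, 0.1304]
ee_rot: [3.141, -0.0, 2.577]
wrist_force: [-0.4, 0.1, 0.4]
width: 0.0498
finger_force: 0.0
```

Run:
```python
from h import *
print(step(S(-.0755,-.001,.045),yaw+np.radians(180-61)))
```

```text
{'shift': array([-0.002 ,  0.0008,  0.0854]), 'rotvec': array([ 0. , -0. , -1.1])}
```

Request:
servo_tool --commands '[-0.002,0.001,0.04,0,0,-1,0.05,-0.002,0.001,0.065,0,0,-1,0.05,-0.002,0.001,0.085,0,0,-1,0.05,-0.002,0.001,0.085,0,0,-1,0.05,-0.002,0.001,0.085,0,0,-1,0,-0.002,0.001,0.085,0,0,-1,0,-0.002,0.001,0.085,0,0,-1,0,-0.002,0.001,0.085,0,0,-1,0,-0.002,0.001,0.085,0,0,-1,0]'

```text
time: 15.55
tool_pos: [0.4252, 0.1966, 0.046]
ee_rot: [-3.14, 0.001, 2.596]
wrist_force: [-2.5, -4.6, 5.6]
width: 0.0138
finger_force: 29.8
```

Request:
servo_tool --commands '[0,0,0,0,0,9,0,0,0,0,0,0,18,0,0,0,0,0,0,27,0,0,0,0,0,0,36,0,0,0,0,0,0,45,0,0,0,0,0,0,54,0,0,0,0,0,0,63,0,0,0,0,0,0,70,0,0,0,0,0,0,70,0]'

```text
time: 16.68
tool_pos: [0.425, 0.1965, 0.046]
ee_rot: [-3.141, 0.002, 1.374]
wrist_force: [-2.4, -4.4, 5.5]
width: 0.014
finger_force: 29.8
```

Request:
servo_tool --commands '[0,0,0,0,0,9,0,0,0,0,0,0,18,0,0,0,0,0,0,27,0,0,0,0,0,0,36,0,0,0,0,0,0,45,0,0,0,0,0,0,51,0,0,0,0,0,0,54,0,0,0,0,0,0,54,0]'

```text
time: 17.68
tool_pos: [0.4253, 0.1968, 0.046]
ee_rot: [3.14, 0.001, 0.434]
wrist_force: [-2.4, -4.3, 5.6]
width: 0.0143
finger_force: 31.5
```

Run:
```python
from h import *
o=robot.get_obs();print(o["wrist_torque"],o["width"],"bar val deg",180-np.degrees(o["ee_rot"][2]-yaw))
```

```text
[-0.82413345  0.60982466  0.70687312] 0.014294277907953123 bar val deg 184.88502153975713
```

Home, at the stop with torque rising. Release and go to bolt_c.

Request:
servo_tool --commands '[0,0,0,0,0,0,0.05,0,0,0,0,0,0,0.05,0,0,-0.05,0,0,0,0.05,0,0,-0.085,0,0,0,0.05,0,0,-0.085,0,0,-12,0.05,0,0,-0.085,0,0,-22,0.05,0,0,-0.085,0,0,-32,0.05,0,0,-0.085,0,0,-42,0.05,0,0,-0.085,0,0,-52,0.05,0,0,-0.085,0,0,-62,0.05]'

```text
time: 18.92
tool_pos: [0.4253, 0.1979, 0.1301]
ee_rot: [-3.141, -0.001, 1.52]
wrist_force: [-0.0, 0.3, -0.1]
width: 0.0498
finger_force: 0.0
```

Run:
```python
from h import *
print(step(S(-.0755,-.111,.13),yaw+np.radians(180-32)))
```

```text
{'shift': array([-0.0929,  0.0593, -0.    ]), 'rotvec': array([  0. ,  -0.1, -90.7])}
```

Request:
servo_tool --commands '[-0.093,0.059,0,0,0,-10,0.05,-0.093,0.059,0,0,0,-20,0.05,-0.093,0.059,0,0,0,-30,0.05,-0.093,0.059,0,0,0,-40,0.05,-0.093,0.059,0,0,0,-50,0.05,-0.093,0.059,0,0,0,-60,0.05,-0.093,0.059,0,0,0,-70,0.05,-0.093,0.059,0,0,0,-80,0.05,-0.093,0.059,0,0,0,-90,0.05,-0.093,0.059,0,0,0,-90,0.05]'

```text
time: 20.18
tool_pos: [0.479, 0.1016, 0.1302]
ee_rot: [3.141, -0.0, 3.083]
wrist_force: [0.2, 0.7, -0.8]
width: 0.0503
finger_force: 0.0
```

Run:
```python
from h import *
print(step(S(-.0755,-.111,.045),yaw+np.radians(180-32)))
```

```text
{'shift': array([-0.0007,  0.0005,  0.0852]), 'rotvec': array([ 0. , -0. , -1.1])}
```

Request:
servo_tool --commands '[-0.0005,0.0005,0.04,0,0,-1,0.05,-0.0005,0.0005,0.065,0,0,-1,0.05,-0.0005,0.0005,0.085,0,0,-1,0.05,-0.0005,0.0005,0.085,0,0,-1,0.05,-0.0005,0.0005,0.085,0,0,-1,0,-0.0005,0.0005,0.085,0,0,-1,0,-0.0005,0.0005,0.085,0,0,-1,0,-0.0005,0.0005,0.085,0,0,-1,0,-0.0005,0.0005,0.085,0,0,-1,0]'

```text
time: 21.3
tool_pos: [0.4799, 0.1012, 0.0461]
ee_rot: [-3.141, 0.001, 3.102]
wrist_force: [-0.2, -2.7, 2.8]
width: 0.0133
finger_force: 29.9
```

Request:
servo_tool --commands '[0,0,0,0,0,9,0,0,0,0,0,0,18,0,0,0,0,0,0,27,0,0,0,0,0,0,36,0,0,0,0,0,0,45,0,0,0,0,0,0,54,0,0,0,0,0,0,63,0,0,0,0,0,0,72,0,0,0,0,0,0,80,0,0,0,0,0,0,80,0]'

```text
time: 22.55
tool_pos: [0.4797, 0.101, 0.046]
ee_rot: [3.141, 0.002, 1.708]
wrist_force: [-1.2, -3.1, 4.2]
width: 0.0139
finger_force: 29.9
```

Now at 97.9°, with about 73° to go.

Request:
servo_tool --commands '[0,0,0,0,0,9,0,0,0,0,0,0,18,0,0,0,0,0,0,27,0,0,0,0,0,0,36,0,0,0,0,0,0,45,0,0,0,0,0,0,54,0,0,0,0,0,0,63,0,0,0,0,0,0,70,0,0,0,0,0,0,73,0,0,0,0,0,0,73,0]'

```text
time: 23.8
tool_pos: [0.4795, 0.1011, 0.046]
ee_rot: [3.14, 0.001, 0.437]
wrist_force: [-1.5, -4.7, 4.9]
width: 0.0145
finger_force: 31.6
```

Run:
```python
from h import *
o=robot.get_obs();print(o["wrist_torque"],o["width"],"bar val deg",180-np.degrees(o["ee_rot"][2]-yaw))
```

```text
[-0.80946858  0.5515058   0.68295021] 0.014516746674542082 bar val deg 184.75794707098044
```

Request:
servo_tool --commands '[0,0,0,0,0,0,0.05,0,0,0,0,0,0,0.05,0,0,-0.05,0,0,0,0.05,0,0,-0.1,0,0,0,0.05,0,0,-0.13,0,0,0,0.05,0,0,-0.13,0,0,0,0.05]'

```text
time: 24.55
tool_pos: [0.4811, 0.1023, 0.178]
ee_rot: [3.14, -0.006, 0.433]
wrist_force: [-0.4, 0.5, -0.8]
width: 0.0501
finger_force: 0.0
```

All three bolts stopped on a torque rise at about 180°. Next I measure the pots and check the bolts.

```bash
cat >> h.py <<'E'
SEED={"pot0":(.578,-.247),"pot1":(.437,-.363),"pot2":(.545,-.368),"pot3":(.453,-.232)}
def pots():
    ps=[snapshot(n) for n in("top","scene")]
    for p,k in zip(ps,("top","scene")):
        for r in spotter.trace("pot0",p):
            c=cen(r["region"]); x,y=map(int,c.round()); print(k,round(r["conf"],2),c.round(1),atz(p,c,.02)[:2].round(3),r["region"].sum(), "edge bgr",np.median(p["img"][r["region"]],0))
    return ps
E
python3 - <<'E'
from h import *
ps=pots(); t=ps[0]["img"]
cv2.imwrite("pics/b2.png",np.hstack([cv2.resize(t[200:320,150:300],(500,400),interpolation=cv2.INTER_CUBIC),cv2.resize(ps[1]["img"][125:245,315:405],(300,400),interpolation=cv2.INTER_CUBIC)]))
E
```

```text
top 0.89 [382.  314.8] [ 0.354 -0.226] 331 edge bgr [ 97.  92. 188.]
top 0.86 [349.8 294.3] [ 0.409 -0.139] 329 edge bgr [  0.  85. 193.]
top 0.85 [384.  278.3] [ 0.452 -0.233] 312 edge bgr [48. 79. 48.]
top 0.77 [431.4 283.9] [ 0.437 -0.362] 336 edge bgr [17. 40. 81.]
top 0.7 [388.3 232.8] [ 0.578 -0.246] 298 edge bgr [ 60.5 117.  165.5]
top 0.63 [432.9 245. ] [ 0.544 -0.369] 341 edge bgr [ 45.  89. 144.]
top 0.61 [471.2 282.1] [ 0.442 -0.471] 290 edge bgr [  1.   6. 166.]
scene 0.9 [180.9 280.1] [ 0.439 -0.362] 520 edge bgr [29. 51. 93.]
scene 0.88 [208.8 231.5] [ 0.352 -0.226] 457 edge bgr [ 76.  88. 163.]
scene 0.84 [258.6 287.5] [ 0.578 -0.246] 526 edge bgr [ 62. 100. 138.]
scene 0.7 [230.8 254.6] [ 0.454 -0.232] 506 edge bgr [49. 80. 65.]
scene 0.66 [205.2 309.6] [ 0.546 -0.369] 560 edge bgr [ 50.  82. 122.]
scene 0.62 [139.7 307.9] [ 0.444 -0.471] 571 edge bgr [ 21.  27. 158.]
scene 0.57 [250.6 225.9] [ 0.409 -0.138] 414 edge bgr [ 33.  83. 168.]
```

View pics/b2.png

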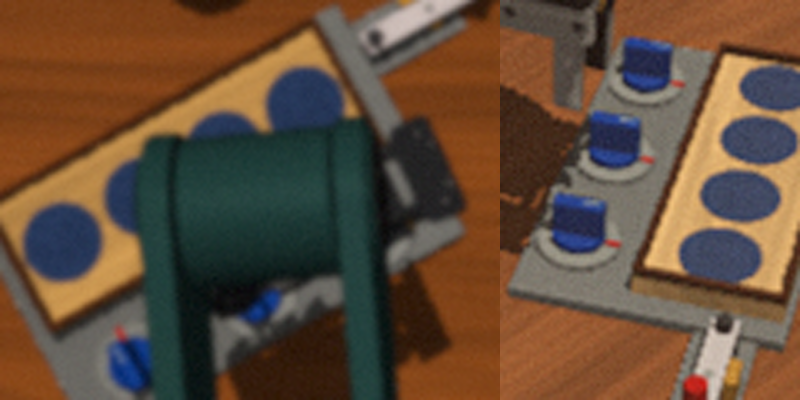

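The scene view shows all three bars lined up with the red ticks. First the green pot3 at (0.453,-0.232), top pixel (384,278).

Run:
```python
from h import *
print(step([.453,-.2335,.12],yaw))
```

```text
{'shift': array([-0.1633,  0.2939,  0.053 ]), 'rotvec': array([-0.1,  0.2, -5. ])}
```

Request:
servo_tool --commands '[-0.163,0.294,0.055,0,0,-5,0.05,-0.163,0.294,0.055,0,0,-5,0.05,-0.163,0.294,0.055,0,0,-5,0.05,-0.163,0.294,0.055,0,0,-5,0.05,-0.163,0.294,0.055,0,0,-5,0.05,-0.163,0.294,0.055,0,0,-5,0.05,-0.163,0.294,0.055,0,0,-5,0.05,-0.163,0.294,0.055,0,0,-5,0.05,-0.163,0.294,0.055,0,0,-5,0.05]'

```text
time: 25.88
tool_pos: [0.4548, -0.2321, 0.1203]
ee_rot: [-3.141, -0.0, 0.521]
wrist_force: [0.1, -0.1, -0.3]
width: 0.0499
finger_force: 0.0
```

Run:
```python
from h import *
print(step([.453,-.2335,.0435],yaw))
```

```text
{'shift': array([-0.0023,  0.0003,  0.0768]), 'rotvec': array([-0. , -0. ,  0.1])}
```

Request:
servo_tool --commands '[-0.002,0,0.04,0,0,0,0.05,-0.002,0,0.06,0,0,0,0.05,-0.002,0,0.077,0,0,0,0.05,-0.002,0,0.077,0,0,0,0.05,-0.002,0,0.077,0,0,0,0.015,-0.002,0,0.077,0,0,0,0,-0.002,0,0.077,0,0,0,0,-0.002,0,0.077,0,0,0,0]'

```text
time: 26.88
tool_pos: [0.4532, -0.2346, 0.044]
ee_rot: [3.141, -0.001, 0.519]
wrist_force: [-0.8, 0.3, 2.2]
width: 0.0233
finger_force: 30.0
```

Request:
servo_tool --commands '[0,0,-0.03,0,0,0,0,0,0,-0.08,0,0,0,0,0,0,-0.13,0,0,0,0,0,0,-0.13,0,0,0,0]'

```text
time: 27.38
tool_pos: [0.4552, -0.236, 0.1787]
ee_rot: [3.132, -0.005, 0.519]
wrist_force: [0.6, -0.7, -0.7]
width: 0.0233
finger_force: 30.0
```

```bash
sed -i 's/^O=.*/O=np.array([.5249,.2538,0])-.04*U/' h.py
python3 - <<'E'
from h import *
for y in(.1125,.0375,-.0375,-.1125): print(S(.04,y).round(4))
print(step(S(.04,.1125,.15),yaw))
E
```

```text
[0.469  0.3514 0.    ]
[0.5063 0.2863 0.    ]
[0.5435 0.2213 0.    ]
[0.5808 0.1562 0.    ]
{'shift': array([ 0.3034, -0.5034,  0.0255]), 'rotvec': array([ 0.5, -0.3, -0. ])}
```

Request:
servo_tool --commands '[0.061,-0.1,0,0,0,0,0,0.091,-0.15,0,0,0,0,0,0.122,-0.2,0,0,0,0,0,0.152,-0.25,0,0,0,0,0,0.182,-0.3,0,0,0,0,0,0.213,-0.352,0.01,0,0,0,0,0.243,-0.402,0.02,0,0,0,0,0.274,-0.452,0.025,0,0,0,0,0.304,-0.503,0.025,0,0,0,0,0.304,-0.503,0.025,0,0,0,0]'

```text
time: 28.62
tool_pos: [0.4653, 0.3556, 0.1454]
ee_rot: [-3.141, 0.004, 0.523]
wrist_force: [-0.2, -0.6, -0.8]
width: 0.0231
finger_force: 30.0
```

Run:
```python
from h import *
print(step(S(.04,.1125,.075),yaw))
ps=[snapshot(n) for n in ("scene","top")]; 
im=[cv2.resize(ps[0]["img"][60:220,300:460],(400,400)),cv2.resize(ps[1]["img"][180:340,120:280],(400,400))]
cv2.imwrite("pics/p1.png",np.hstack(im))
```

```text
{'shift': array([0.0014, 0.0055, 0.0704]), 'rotvec': array([-0. ,  0.2,  0.2])}
```

Request:
servo_tool --commands '[0.001,0.005,0.03,0,0,0,0,0.001,0.005,0.055,0,0,0,0,0.001,0.005,0.055,0,0,0,0]'

```text
time: 29.1
tool_pos: [0.4684, 0.3467, 0.0897]
ee_rot: [3.141, 0.008, 0.518]
wrist_force: [-0.7, -0.1, -1.0]
width: 0.0233
finger_force: 30.0
```

Run:
```python
from h import *
print(step(S(.04,.1125,.0745),yaw))
```

```text
{'shift': array([ 0.003 , -0.0039,  0.0151]), 'rotvec': array([ 0. ,  0.5, -0.1])}
```

Request:
servo_tool --commands '[0.002,-0.004,0.01,0,0,0,0,0.002,-0.004,0.01,0,0,0,0,0.002,-0.004,0.01,0,0,0,0,0.002,-0.004,0.01,0,0,0,0]'

```text
time: 29.6
tool_pos: [0.4706, 0.354, 0.0843]
ee_rot: [-3.142, -0.001, 0.52]
wrist_force: [0.0, 0.7, -1.2]
width: 0.0233
finger_force: 30.0
```

Run:
```python
from h import *
print(step(S(.04,.1125,.0745),yaw))
```

```text
{'shift': array([-0.0026,  0.0014,  0.0098]), 'rotvec': array([-0. , -0.1, -0. ])}
```

Request:
servo_tool --commands '[-0.0015,0.001,0.006,0,0,0,0,-0.0015,0.001,0.0095,0,0,0,0,-0.0015,0.001,0.0095,0,0,0,0,-0.0015,0.001,0.0095,0,0,0,0,-0.0015,0.001,0.0095,0,0,0,0,-0.0015,0.001,0.0095,0,0,0,0]'

```text
time: 30.35
tool_pos: [0.4694, 0.3521, 0.0739]
ee_rot: [-3.142, -0.0, 0.519]
wrist_force: [-0.2, -0.8, 0.3]
width: 0.0233
finger_force: 30.0
```

Run:
```python
from h import *
print(step(S(.04,.1125,.0745),yaw))
```

```text
{'shift': array([-0.0007,  0.0004, -0.0006]), 'rotvec': array([-0., -0., -0.])}
```

Request:
servo_tool --commands '[0,0,0,0,0,0,0.03,0,0,0,0,0,0,0.05,0,0,0,0,0,0,0.05,0,0,-0.05,0,0,0,0.05,0,0,-0.1,0,0,0,0.05,0,0,-0.1,0,0,0,0.05]'

```text
time: 31.1
tool_pos: [0.472, 0.3537, 0.1802]
ee_rot: [-3.141, -0.012, 0.519]
wrist_force: [0.1, 0.3, 0.7]
width: 0.0499
finger_force: 0.0
```

Run:
```python
from h import *
ps=pots()
print(step([.5785,-.2475,.13],yaw))
im=[cv2.resize(ps[0]["img"][180:330,130:300],(500,441)),cv2.resize(ps[1]["img"][125:245,345:425],(294,441))]
cv2.imwrite("pics/p2.png",np.hstack(im))
```

```text
top 0.89 [432.9 245.1] [ 0.543 -0.369] 336 edge bgr [ 45.  92. 143.]
top 0.89 [431.6 283.7] [ 0.438 -0.363] 346 edge bgr [17. 40. 80.]
top 0.83 [350.  295.3] [ 0.406 -0.14 ] 302 edge bgr [  0.  86. 195.]
top 0.67 [470.4 282.4] [ 0.441 -0.469] 373 edge bgr [  2.   7. 156.]
top 0.64 [388.4 233. ] [ 0.577 -0.246] 319 edge bgr [ 60. 114. 160.]
top 0.61 [167.6 274.5] [0.463 0.358] 225 edge bgr [39. 63. 34.]
scene 0.91 [180.9 280.3] [ 0.439 -0.363] 563 edge bgr [29. 51. 92.]
scene 0.79 [139.5 308. ] [ 0.443 -0.472] 590 edge bgr [ 21.  27. 153.]
scene 0.71 [205.6 309.1] [ 0.546 -0.368] 549 edge bgr [ 50.  83. 123.]
scene 0.69 [258.7 287.5] [ 0.578 -0.246] 548 edge bgr [ 60.   97.  134.5]
scene 0.67 [399.3 146.1] [0.446 0.388] 314 edge bgr [45. 67. 55.]
scene 0.67 [208.9 231.6] [ 0.353 -0.226] 441 edge bgr [ 76.  88. 162.]
scene 0.65 [250.  225.5] [ 0.407 -0.138] 411 edge bgr [ 33.  86. 169.]
scene 0.18 [349.  165.8] [0.409 0.214] 210 edge bgr [85.5 50.  41. ]
{'shift': array([-0.2018,  0.5746,  0.0427]), 'rotvec': array([ 0. ,  0.2, -0. ])}
```

View pics/p2.png

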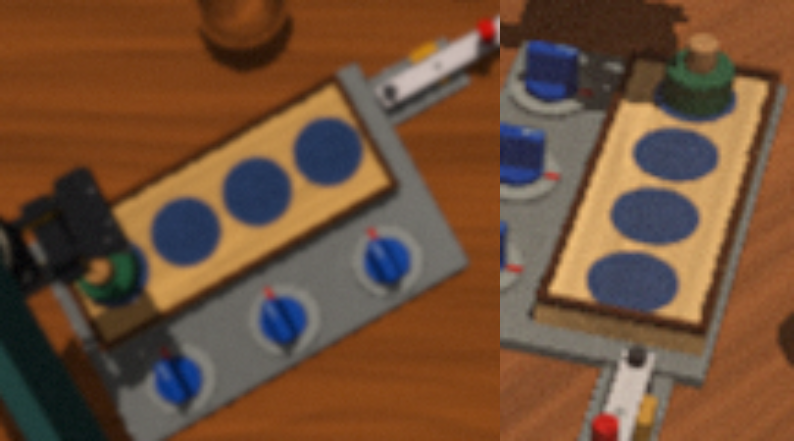

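Green sits on its pad within about 2 mm. Next is pale pot0.

Request:
servo_tool --commands '[-0.2,0.573,0.04,0,0,0,0.05,-0.2,0.573,0.04,0,0,0,0.05,-0.2,0.573,0.04,0,0,0,0.05,-0.2,0.573,0.04,0,0,0,0.05,-0.2,0.573,0.04,0,0,0,0.05,-0.2,0.573,0.04,0,0,0,0.05,-0.2,0.573,0.04,0,0,0,0.05,-0.2,0.573,0.04,0,0,0,0.05,-0.2,0.573,0.04,0,0,0,0.05,-0.2,0.573,0.04,0,0,0,0.05]'

```text
time: 32.55
tool_pos: [0.579, -0.2468, 0.1309]
ee_rot: [-3.138, 0.003, 0.518]
wrist_force: [-0.2, 0.4, 0.0]
width: 0.05
finger_force: 0.0
```

Request:
servo_tool --commands '[-0.2,0,0,0,0,0,0.05]'

```text
time: 32.67
tool_pos: [0.5256, -0.2772, 0.1273]
ee_rot: [-3.134, 0.004, 0.52]
wrist_force: [-1.1, -0.4, 0.1]
width: 0.05
finger_force: 0.0
```

That last row was my slip: 62 mm sideways at a safe height. I'm going back over pot0.

Run:
```python
from h import *
print(step([.5785,-.248,.13],yaw))
```

```text
{'shift': array([ 0.0604,  0.0009, -0.0029]), 'rotvec': array([-0.5,  0.2, -0. ])}
```

Request:
servo_tool --commands '[0.06,0.001,0,0,0,0,0.05,0.06,0.001,0,0,0,0,0.05,0.06,0.001,0,0,0,0,0.05,0.06,0.001,0,0,0,0,0.05]'

```text
time: 33.17
tool_pos: [0.5783, -0.2464, 0.1337]
ee_rot: [-3.141, 0.001, 0.52]
wrist_force: [0.1, 0.1, 0.4]
width: 0.0503
finger_force: 0.0
```

Run:
```python
from h import *
print(step([.5785,-.248,.044],yaw))
```

```text
{'shift': array([-0.0006,  0.0015,  0.0897]), 'rotvec': array([-0.,  0.,  0.])}
```

Request:
servo_tool --commands '[-0.0005,0.001,0.04,0,0,0,0.05,-0.0005,0.001,0.07,0,0,0,0.05,-0.0005,0.001,0.087,0,0,0,0.05,-0.0005,0.001,0.087,0,0,0,0.05,-0.0005,0.001,0.087,0,0,0,0.015,-0.0005,0.001,0.087,0,0,0,0,-0.0005,0.001,0.087,0,0,0,0,-0.0005,0.001,0.087,0,0,0,0]'

```text
time: 34.17
tool_pos: [0.5792, -0.2481, 0.0482]
ee_rot: [3.14, -0.001, 0.519]
wrist_force: [-0.4, -0.3, 3.6]
width: 0.023
finger_force: 30.0
```

Run:
```python
from h import *
print(step(S(.04,.0375,.15),yaw))
```

```text
{'shift': array([ 0.2021, -0.5   , -0.1024]), 'rotvec': array([ 0.1, -0.1, -0. ])}
```

Request:
servo_tool --commands '[0,0,-0.03,0,0,0,0,0,0,-0.08,0,0,0,0,0,0,-0.125,0,0,0,0,0.02,-0.05,-0.125,0,0,0,0,0.04,-0.1,-0.125,0,0,0,0,0.06,-0.15,-0.125,0,0,0,0,0.081,-0.2,-0.125,0,0,0,0,0.101,-0.25,-0.125,0,0,0,0,0.121,-0.3,-0.125,0,0,0,0,0.141,-0.35,-0.125,0,0,0,0]'

```text
time: 35.42
tool_pos: [0.5267, 0.1276, 0.1719]
ee_rot: [-3.142, -0.0, 0.519]
wrist_force: [1.0, 0.5, 0.1]
width: 0.0233
finger_force: 30.0
```

Request:
servo_tool --commands '[0.02,-0.05,0,0,0,0,0,0.04,-0.1,0,0,0,0,0,0.061,-0.15,0.02,0,0,0,0,0.061,-0.15,0.04,0,0,0,0,0.061,-0.15,0.065,0,0,0,0,0.061,-0.15,0.065,0,0,0,0,0.061,-0.15,0.065,0,0,0,0,0.061,-0.15,0.065,0,0,0,0]'

```text
time: 36.42
tool_pos: [0.5067, 0.2866, 0.1086]
ee_rot: [3.141, -0.003, 0.519]
wrist_force: [-0.1, -0.5, -0.8]
width: 0.0232
finger_force: 30.0
```

Run:
```python
from h import *
print(step(S(.04,.0375,.078),yaw))
```

```text
{'shift': array([-0.0006,  0.    ,  0.0306]), 'rotvec': array([ 0. , -0.2, -0. ])}
```

Request:
servo_tool --commands '[-0.0005,0,0.015,0,0,0,0,-0.0005,0,0.025,0,0,0,0,-0.0005,0,0.0305,0,0,0,0,-0.0005,0,0.0305,0,0,0,0,-0.0005,0,0.0305,0,0,0,0]'

```text
time: 37.05
tool_pos: [0.5048, 0.286, 0.0777]
ee_rot: [-3.142, 0.001, 0.52]
wrist_force: [-4.2, -1.8, 6.9]
width: 0.0233
finger_force: 30.0
```

Request:
servo_tool --commands '[0,0,0,0,0,0,0.03,0,0,0,0,0,0,0.05,0,0,0,0,0,0,0.05,0,0,-0.05,0,0,0,0.05,0,0,-0.09,0,0,0,0.05,0,0,-0.09,0,0,0,0.05]'

```text
time: 37.8
tool_pos: [0.5076, 0.2873, 0.171]
ee_rot: [3.141, -0.009, 0.519]
wrist_force: [1.6, 0.4, 0.3]
width: 0.0502
finger_force: 0.0
```

Run:
```python
from h import *
ps=pots()
print(step([.5445,-.3705,.13],yaw))
```

```text
top 0.85 [431.8 283.9] [ 0.437 -0.363] 350 edge bgr [17. 41. 82.]
top 0.81 [432.7 244.8] [ 0.544 -0.368] 294 edge bgr [ 47.5  95.  148. ]
top 0.79 [471.3 282.2] [ 0.442 -0.472] 336 edge bgr [  1.   6. 165.]
top 0.69 [382.2 315.1] [ 0.353 -0.227] 330 edge bgr [ 98.5  93.  190. ]
top 0.68 [349.8 294.3] [ 0.409 -0.139] 334 edge bgr [  0.  86. 193.]
top 0.64 [193.3 261.4] [0.498 0.289] 260 edge bgr [40.5 68.5 94. ]
top 0.59 [282.  200.6] [0.667 0.048] 435 edge bgr [154. 161. 182.]
scene 0.8 [139.7 308. ] [ 0.444 -0.471] 581 edge bgr [ 21.  27. 154.]
scene 0.76 [205.4 309.4] [ 0.546 -0.369] 604 edge bgr [ 49.  80. 122.]
scene 0.7 [180.5 280.2] [ 0.438 -0.363] 542 edge bgr [29. 51. 92.]
scene 0.67 [400.5 144.9] [0.445 0.395] 291 edge bgr [49. 74. 61.]
scene 0.64 [209.1 231.8] [ 0.354 -0.226] 438 edge bgr [ 76.   86.5 162. ]
scene 0.63 [371.6 190.3] [0.526 0.183] 6807 edge bgr [ 95.  96. 115.]
scene 0.62 [392.5 161.2] [0.48  0.319] 365 edge bgr [ 57.  85. 115.]
scene 0.6 [250.9 226.2] [ 0.41  -0.138] 410 edge bgr [ 32.  80. 165.]
{'shift': array([-0.2909,  0.5897,  0.0351]), 'rotvec': array([-0. ,  0.2, -0. ])}
```

Pot0 is placed. Plywood pot2 is next, at about (0.5445,-0.3705).

Request:
servo_tool --commands '[-0.027,0.054,0,0,0,0,0.05,-0.291,0.589,0.03,0,0,0,0.05,-0.291,0.589,0.03,0,0,0,0.05,-0.291,0.589,0.03,0,0,0,0.05,-0.291,0.589,0.03,0,0,0,0.05,-0.291,0.589,0.03,0,0,0,0.05,-0.291,0.589,0.03,0,0,0,0.05,-0.291,0.589,0.03,0,0,0,0.05,-0.291,0.589,0.03,0,0,0,0.05,-0.291,0.589,0.03,0,0,0,0.05]'

```text
time: 39.25
tool_pos: [0.542, -0.3362, 0.1357]
ee_rot: [-3.138, 0.001, 0.519]
wrist_force: [-0.0, -0.3, -0.2]
width: 0.0502
finger_force: 0.0
```

Run:
```python
from h import *
print(step([.5445,-.3705,.12],yaw))
```

```text
{'shift': array([-0.0149,  0.0311,  0.0156]), 'rotvec': array([-0.2,  0.1, -0. ])}
```

Request:
servo_tool --commands '[-0.015,0.031,0.015,0,0,0,0.05,-0.015,0.031,0.015,0,0,0,0.05,-0.015,0.031,0.015,0,0,0,0.05,-0.015,0.031,0.015,0,0,0,0.05]'

```text
time: 39.75
tool_pos: [0.5457, -0.3677, 0.1235]
ee_rot: [-3.142, -0.0, 0.521]
wrist_force: [-0.1, 0.0, 0.0]
width: 0.0499
finger_force: 0.0
```

Run:
```python
from h import *
print(step([.5445,-.3705,.045],yaw))
```

```text
{'shift': array([-0.0025,  0.0018,  0.0785]), 'rotvec': array([-0. , -0. ,  0.1])}
```

Request:
servo_tool --commands '[-0.002,0.0015,0.04,0,0,0,0.05,-0.002,0.0015,0.06,0,0,0,0.05,-0.002,0.0015,0.077,0,0,0,0.05,-0.002,0.0015,0.077,0,0,0,0.05,-0.002,0.0015,0.077,0,0,0,0.015,-0.002,0.0015,0.077,0,0,0,0,-0.002,0.0015,0.077,0,0,0,0,-0.002,0.0015,0.077,0,0,0,0]'

```text
time: 40.75
tool_pos: [0.5448, -0.3717, 0.0473]
ee_rot: [3.14, -0.001, 0.519]
wrist_force: [-0.4, 0.9, 3.1]
width: 0.023
finger_force: 30.0
```

Run:
```python
from h import *
print(step(S(.04,-.0375,.15),yaw))
```

```text
{'shift': array([ 0.2933, -0.5153, -0.1032]), 'rotvec': array([ 0.1, -0. , -0. ])}
```

Request:
servo_tool --commands '[0,0,-0.03,0,0,0,0,0,0,-0.08,0,0,0,0,0,0,-0.125,0,0,0,0,0.027,-0.048,-0.125,0,0,0,0,0.055,-0.096,-0.125,0,0,0,0,0.082,-0.144,-0.125,0,0,0,0,0.11,-0.193,-0.125,0,0,0,0,0.137,-0.241,-0.125,0,0,0,0,0.164,-0.289,-0.125,0,0,0,0,0.192,-0.337,-0.125,0,0,0,0]'

```text
time: 42.0
tool_pos: [0.5434, 0.0181, 0.1711]
ee_rot: [3.142, -0.0, 0.519]
wrist_force: [-0.3, 0.3, -0.2]
width: 0.0232
finger_force: 30.0
```

Request:
servo_tool --commands '[0.025,-0.045,0,0,0,0,0,0.051,-0.089,0,0,0,0,0,0.076,-0.134,0,0,0,0,0,0.101,-0.178,0.02,0,0,0,0,0.101,-0.178,0.04,0,0,0,0,0.101,-0.178,0.065,0,0,0,0,0.101,-0.178,0.065,0,0,0,0,0.101,-0.178,0.065,0,0,0,0,0.101,-0.178,0.065,0,0,0,0]'

```text
time: 43.12
tool_pos: [0.544, 0.2211, 0.1079]
ee_rot: [3.141, -0.003, 0.519]
wrist_force: [-0.1, -0.2, -0.7]
width: 0.0233
finger_force: 30.0
```

Run:
```python
from h import *
print(step(S(.04,-.0375,.077),yaw))
```

```text
{'shift': array([-0.0005, -0.0004,  0.0309]), 'rotvec': array([ 0. , -0.2, -0. ])}
```

Request:
servo_tool --commands '[-0.0005,0,0.015,0,0,0,0,-0.0005,0,0.025,0,0,0,0,-0.0005,0,0.0305,0,0,0,0,-0.0005,0,0.0305,0,0,0,0,-0.0005,0,0.0305,0,0,0,0]'

```text
time: 43.75
tool_pos: [0.5424, 0.2208, 0.0769]
ee_rot: [3.142, 0.0, 0.519]
wrist_force: [-3.6, -0.7, 5.8]
width: 0.0231
finger_force: 30.0
```

Request:
servo_tool --commands '[0,0,0,0,0,0,0.03,0,0,0,0,0,0,0.05,0,0,0,0,0,0,0.05,0,0,-0.05,0,0,0,0.05,0,0,-0.09,0,0,0,0.05,0,0,-0.09,0,0,0,0.05]'

```text
time: 44.5
tool_pos: [0.545, 0.2216, 0.1703]
ee_rot: [3.14, -0.009, 0.519]
wrist_force: [0.2, -0.0, 0.7]
width: 0.05
finger_force: 0.0
```

Run:
```python
from h import *
ps=pots()
print(step([.438,-.365,.12],yaw))
```

```text
top 0.86 [470.8 281.9] [ 0.443 -0.47 ] 338 edge bgr [  1.   6. 165.]
top 0.6 [431.6 283.8] [ 0.438 -0.363] 334 edge bgr [17. 41. 82.]
top 0.55 [167.1 273.7] [0.465 0.36 ] 263 edge bgr [43. 68. 35.]
top 0.53 [382.4 315.6] [ 0.351 -0.227] 357 edge bgr [ 96.  92. 185.]
top 0.52 [217.9 247.8] [0.536 0.222] 229 edge bgr [31. 52. 75.]
top 0.52 [349.5 294.6] [ 0.408 -0.138] 295 edge bgr [  0.  89. 200.]
top 0.47 [187.9 264. ] [0.491 0.303] 90 edge bgr [34.5 60.5 80. ]
scene 0.97 [250.4 225.6] [ 0.408 -0.137] 411 edge bgr [ 33.  86. 170.]
scene 0.76 [208.8 231.1] [ 0.351 -0.225] 389 edge bgr [ 79.  96. 172.]
scene 0.74 [387.3 177.5] [0.519 0.253] 329 edge bgr [ 46.  75. 109.]
scene 0.71 [180.4 280.4] [ 0.439 -0.364] 552 edge bgr [29. 51. 93.]
scene 0.7 [401.9 145.3] [0.449 0.396] 266 edge bgr [51. 75. 64.]
scene 0.62 [392.9 160.4] [0.479 0.322] 285 edge bgr [ 59.  94. 126.]
{'shift': array([-0.3804,  0.4569,  0.0445]), 'rotvec': array([-0.1,  0.2, -0. ])}
```

Dark brown pot1, top pixel (432,284), is still at (0.438,-0.363). The red one is at (471,282).

Request:
servo_tool --commands '[-0.38,0.457,0.04,0,0,0,0.05,-0.38,0.457,0.04,0,0,0,0.05,-0.38,0.457,0.04,0,0,0,0.05,-0.38,0.457,0.04,0,0,0,0.05,-0.38,0.457,0.04,0,0,0,0.05,-0.38,0.457,0.04,0,0,0,0.05,-0.38,0.457,0.04,0,0,0,0.05,-0.38,0.457,0.04,0,0,0,0.05,-0.38,0.457,0.04,0,0,0,0.05,-0.38,0.457,0.04,0,0,0,0.05]'

```text
time: 45.95
tool_pos: [0.4376, -0.3666, 0.1229]
ee_rot: [-3.138, 0.001, 0.517]
wrist_force: [1.3, 0.6, -0.2]
width: 0.0498
finger_force: 0.0
```

Request:
servo_tool --commands '[0,0,0,0,0,0,0.05,0,0,0,0,0,0,0.05,0,0,0,0,0,0,0.05]'

```text
time: 46.32
tool_pos: [0.4399, -0.363, 0.1254]
ee_rot: [-3.141, -0.0, 0.521]
wrist_force: [0.3, -0.2, 0.6]
width: 0.0497
finger_force: 0.0
```

Run:
```python
from h import *
print(step([.438,-.365,.045],yaw))
```

```text
{'shift': array([-0.0027,  0.0009,  0.0804]), 'rotvec': array([-0.1, -0. ,  0.1])}
```

Request:
servo_tool --commands '[-0.002,0.001,0.04,0,0,0,0.05,-0.002,0.001,0.06,0,0,0,0.05,-0.002,0.001,0.079,0,0,0,0.05,-0.002,0.001,0.079,0,0,0,0.05,-0.002,0.001,0.079,0,0,0,0.015,-0.002,0.001,0.079,0,0,0,0,-0.002,0.001,0.079,0,0,0,0,-0.002,0.001,0.079,0,0,0,0]'

```text
time: 47.32
tool_pos: [0.4388, -0.3667, 0.0477]
ee_rot: [3.14, -0.001, 0.519]
wrist_force: [-0.5, 1.3, 2.7]
width: 0.0232
finger_force: 30.0
```

Run:
```python
from h import *
print(step(S(.04,-.1125,.15),yaw))
```

```text
{'shift': array([ 0.3828, -0.3833, -0.1026]), 'rotvec': array([ 0.1, -0. , -0. ])}
```

Request:
servo_tool --commands '[0,0,-0.03,0,0,0,0,0,0,-0.08,0,0,0,0,0,0,-0.125,0,0,0,0,0.038,-0.038,-0.125,0,0,0,0,0.077,-0.077,-0.125,0,0,0,0,0.115,-0.115,-0.125,0,0,0,0,0.153,-0.153,-0.125,0,0,0,0,0.192,-0.192,-0.125,0,0,0,0,0.23,-0.23,-0.125,0,0,0,0,0.268,-0.268,-0.125,0,0,0,0]'

```text
time: 48.58
tool_pos: [0.5381, 0.001, 0.1716]
ee_rot: [3.141, -0.0, 0.519]
wrist_force: [0.2, -0.6, -1.1]
width: 0.0229
finger_force: 30.0
```

Request:
servo_tool --commands '[0.038,-0.038,0,0,0,0,0,0.076,-0.076,0,0,0,0,0,0.115,-0.115,0,0,0,0,0,0.115,-0.115,0.02,0,0,0,0,0.115,-0.115,0.04,0,0,0,0,0.115,-0.115,0.065,0,0,0,0,0.115,-0.115,0.065,0,0,0,0,0.115,-0.115,0.065,0,0,0,0,0.115,-0.115,0.065,0,0,0,0]'

```text
time: 49.7
tool_pos: [0.5817, 0.1563, 0.1084]
ee_rot: [3.141, -0.003, 0.519]
wrist_force: [-0.3, 0.2, -0.2]
width: 0.0229
finger_force: 30.0
```

Run:
```python
from h import *
print(step(S(.04,-.1125,.0775),yaw))
```

```text
{'shift': array([-0.0009, -0.0004,  0.0309]), 'rotvec': array([ 0.1, -0.2, -0. ])}
```

Request:
servo_tool --commands '[-0.0005,0,0.015,0,0,0,0,-0.0005,0,0.025,0,0,0,0,-0.0005,0,0.0305,0,0,0,0,-0.0005,0,0.0305,0,0,0,0,-0.0005,0,0.0305,0,0,0,0]'

```text
time: 50.32
tool_pos: [0.58, 0.156, 0.0773]
ee_rot: [-3.141, 0.0, 0.519]
wrist_force: [-3.5, -0.1, 5.5]
width: 0.0232
finger_force: 30.0
```

Request:
servo_tool --commands '[0,0,0,0,0,0,0.03,0,0,0,0,0,0,0.05,0,0,0,0,0,0,0.05,0,0,-0.05,0,0,0,0.05,0,0,-0.1,0,0,0,0.05,-0.05,0.03,-0.12,0,0,0,0.05,-0.15,0.25,-0.12,0,0,0,0.05,-0.15,0.25,-0.12,0,0,0,0.05,-0.15,0.25,-0.12,0,0,0,0.05,-0.15,0.25,-0.12,0,0,0,0.05]'

```text
time: 51.58
tool_pos: [0.5741, -0.1378, 0.1961]
ee_rot: [3.141, -0.0, 0.519]
wrist_force: [0.9, 0.0, -0.6]
width: 0.0502
finger_force: 0.0
```

Request:
servo_tool --commands '[-0.1,0.15,0,0,0,0,0.05,-0.1,0.15,0,0,0,0,0.05,-0.1,0.15,0,0,0,0,0.05,-0.1,0.15,0,0,0,0,0.05,-0.1,0.15,0,0,0,0,0.05,-0.1,0.15,0,0,0,0,0.05]'

```text
time: 52.32
tool_pos: [0.5622, -0.3139, 0.1964]
ee_rot: [-3.141, -0.0, 0.521]
wrist_force: [-1.1, 0.0, 0.2]
width: 0.0502
finger_force: 0.0
```

Run:
```python
from h import *
O2=O+[0,.002,0]
ps=[snapshot(n) for n in("top","scene")]
for p,k in zip(ps,("top","scene")):
    for r in spotter.trace("pot0",p):
        c=cen(r["region"])
        d=atz(p,c,.05)-O2
        if abs(d@U-.04)<.05 and abs(d@V)<.16: print(k,round(r["conf"],2),c.round(1),"stand frame",round(d@U,3),round(d@V,3))
im=[cv2.resize(ps[0]["img"][180:330,130:300],(500,441)),cv2.resize(ps[1]["img"][125:245,345:425],(294,441))]
cv2.imwrite("pics/p3.png",np.hstack(im))
```

```text
top 0.88 [167.1 272.1] stand frame 0.038 0.11
top 0.61 [199.3 255.9] stand frame 0.034 0.015
top 0.55 [240.5 230.8] stand frame 0.038 -0.113
top 0.54 [216.7 244.8] stand frame 0.037 -0.04
scene 0.97 [381.1 195.3] stand frame 0.038 -0.11
scene 0.88 [399.3 145. ] stand frame 0.041 0.117
scene 0.85 [388.1 176.5] stand frame 0.04 -0.031
scene 0.82 [391.1 162.3] stand frame 0.035 0.032
```

View pics/p3.png

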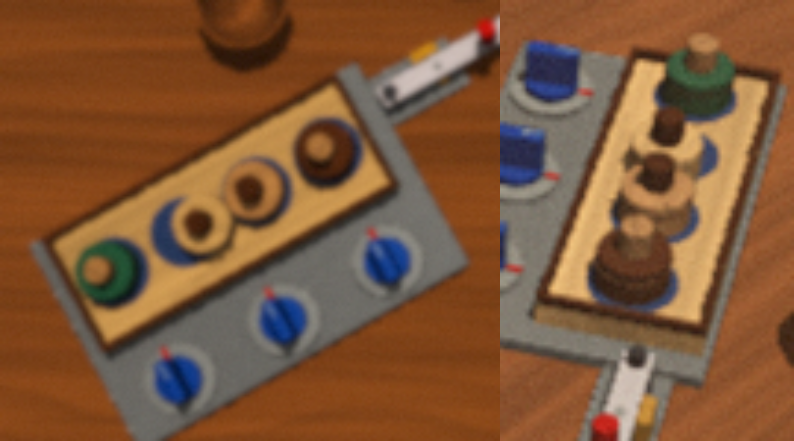

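Pot0 (pale) was knocked about 22 mm along the deck, to crop pixel (200,222), next to pot2. The others sit well. I'll re-grip it and shift it back.

Run:
```python
from h import *
O2=O+[0,.002,0]
p=snapshot("top"); im=p["img"]
for nm,(x0,y0,x1,y1) in {"pot0":(190,247,205,264),"pot2":(207,236,225,253)}.items():
    g=im[y0:y1,x0:x1].max(2).astype(int); m=g<95; n,l,s,c=cv2.connectedComponentsWithStats(m.astype(np.uint8))
    print(nm); [print(''.join('%4d'%v for v in r)) for r in g] if nm=="pot0" else 0
    for i in range(1,n):
        if s[i,4]>8: u=c[i]+[x0,y0]; d=atz(p,u,.078)-O2; print(s[i,4],u.round(1),"stand",round(d@U,4),round(d@V,4))
X=O+.034*U+.014*V; print(step([X[0],X[1],.17],yaw))
```

```text
pot0
 128 128 144 164 181 194 198 198 198 198 196 193 187 176 157
  95 120 153 178 188 194 197 197 195 196 196 194 193 185 171
 108 148 174 189 193 189 187 188 191 192 192 193 195 192 184
 138 174 188 190 185 172 167 166 171 180 186 192 195 196 193
 166 191 192 183 160 141 128 124 134 148 166 181 192 195 197
 182 196 186 160 126  99  90  90  91 103 126 151 178 193 202
 187 189 163 127  95  80  72  73  70  71  81 109 153 185 198
 186 179 143 103  77  67  69  70  65  61  62  85 140 182 195
 185 174 134  93  75  70  69  69  66  63  58  76 128 173 189
 183 174 141  98  77  71  67  67  65  61  55  75 129 173 187
 181 177 153 113  82  69  66  64  63  56  55  84 133 173 183
 177 181 164 133  92  70  66  63  57  51  66 104 151 178 188
 169 185 177 147 106  79  68  62  57  62  91 135 173 190 196
 163 185 189 167 122  96  80  74  73  91 124 167 192 199 200
 140 179 190 181 158 134 110 101 108 129 159 188 201 202 197
 103 149 179 188 183 169 151 145 147 164 184 197 197 196 180
  79 103 145 170 180 182 178 178 179 185 189 187 184 169 148
59 [197.3 256. ] stand 0.0315 0.0147
pot2
64 [214.5 245.1] stand 0.0344 -0.0382
{'shift': array([ 0.2444, -0.5254,  0.0264]), 'rotvec': array([ 0. , -0. ,  0.1])}
```

Request:
servo_tool --commands '[0.246,-0.526,0.026,0,0,0,0.04,0.246,-0.526,0.026,0,0,0,0.04,0.246,-0.526,0.026,0,0,0,0.04,0.246,-0.526,0.026,0,0,0,0.04,0.246,-0.526,0.026,0,0,0,0.04,0.246,-0.526,0.026,0,0,0,0.04,0.246,-0.526,0.026,0,0,0,0.04,0.246,-0.526,0.026,0,0,0,0.04,0.246,-0.526,0.026,0,0,0,0.04,0.246,-0.526,0.026,0,0,0,0.04]'

```text
time: 53.82
tool_pos: [0.513, 0.2669, 0.17]
ee_rot: [-3.141, 0.0, 0.524]
wrist_force: [-0.4, -0.4, 0.4]
width: 0.04
finger_force: 0.0
```

Request:
servo_tool --commands '[0,0,0.03,0,0,0,0.04,0,0,0.06,0,0,0,0.04,0,0,0.06,0,0,0,0.04,0,0,0.06,0,0,0,0.04]'

```text
time: 54.32
tool_pos: [0.5151, 0.2631, 0.1116]
ee_rot: [3.141, -0.002, 0.519]
wrist_force: [0.3, -0.2, 0.4]
width: 0.0402
finger_force: 0.0
```

Run:
```python
from h import *
X=O+.036*U+.0147*V; print(step([X[0],X[1],.077],yaw))
```

```text
{'shift': array([-0.0001, -0.0018,  0.0346]), 'rotvec': array([ 0. , -0.1, -0.1])}
```

Descend and grip, then lift slightly.

Request:
servo_tool --commands '[0,-0.0015,0.018,0,0,0,0.04,0,-0.0015,0.033,0,0,0,0.04,0,-0.0015,0.033,0,0,0,0.04,0,-0.0015,0.033,0,0,0,0,0,-0.0015,0.033,0,0,0,0,0,-0.0015,0.033,0,0,0,0,0,-0.0015,0.028,0,0,0,0,0,-0.0015,0.023,0,0,0,0,0,-0.0015,0.023,0,0,0,0]'

```text
time: 55.45
tool_pos: [0.514, 0.2649, 0.0881]
ee_rot: [3.141, -0.002, 0.519]
wrist_force: [-0.1, -0.1, 0.0]
width: 0.0231
finger_force: 30.0
```

Run:
```python
from h import *
d=robot.get_obs()["tool_pos"]-O; print(d@U,d@V, step(S(.044,.0375,.088),yaw))
```

```text
0.03604061026186065 0.01500248455492341 {'shift': array([ 0.008 , -0.0225,  0.0002]), 'rotvec': array([ 0. , -0.1, -0. ])}
```

Request:
servo_tool --commands '[0.002,-0.012,0,0,0,0,0,0.004,-0.0225,0,0,0,0,0,0.004,-0.0225,0,0,0,0,0,0.004,-0.0225,0.006,0,0,0,0,0.004,-0.0225,0.01,0,0,0,0,0.004,-0.0225,0.01,0,0,0,0,0.004,-0.0225,0.01,0,0,0,0]'

```text
time: 56.32
tool_pos: [0.5057, 0.2863, 0.0777]
ee_rot: [-3.141, -0.0, 0.519]
wrist_force: [-2.5, -0.1, 3.8]
width: 0.0233
finger_force: 30.0
```

Request:
servo_tool --commands '[0,0,0,0,0,0,0.03,0,0,0,0,0,0,0.045,0,0,0,0,0,0,0.045,0,0,-0.05,0,0,0,0.045,0,0,-0.1,0,0,0,0.045,-0.05,0.05,-0.12,0,0,0,0.045,-0.2,0.45,-0.12,0,0,0,0.045,-0.2,0.45,-0.12,0,0,0,0.045,-0.2,0.45,-0.12,0,0,0,0.045,-0.2,0.45,-0.12,0,0,0,0.045]'

```text
time: 57.58
tool_pos: [0.5276, -0.021, 0.196]
ee_rot: [3.141, -0.001, 0.52]
wrist_force: [1.3, 0.7, 0.1]
width: 0.0452
finger_force: 0.0
```

Request:
servo_tool --commands '[-0.1,0.25,0,0,0,0,0.05,-0.1,0.25,0,0,0,0,0.05,-0.1,0.25,0,0,0,0,0.05,-0.1,0.25,0,0,0,0,0.05,-0.1,0.25,0,0,0,0,0.05,-0.1,0.25,0,0,0,0,0.05]'

```text
time: 58.32
tool_pos: [0.5646, -0.2863, 0.1951]
ee_rot: [-3.14, 0.0, 0.518]
wrist_force: [0.9, 1.0, -0.2]
width: 0.0497
finger_force: 0.0
```

Run:
```python
from h import *
O2=O+[0,.002,0]
ps=[snapshot(n) for n in("top","scene")]
for p,k in zip(ps,("top","scene")):
    for r in spotter.trace("pot0",p):
        c=cen(r["region"])
        d=atz(p,c,.05)-O2
        if abs(d@U-.04)<.05 and abs(d@V)<.16: print(k,round(r["conf"],2),c.round(1),"stand frame",round(d@U,3),round(d@V,3))
im=[cv2.resize(ps[0]["img"][180:330,130:300],(500,441)),cv2.resize(ps[1]["img"][125:245,345:425],(294,441))]
cv2.imwrite("pics/p4.png",np.hstack(im))
```

```text
top 0.83 [166.4 271.6] stand frame 0.04 0.111
top 0.66 [191.6 258.6] stand frame 0.038 0.037
top 0.6 [216.4 244.6] stand frame 0.038 -0.039
scene 0.95 [381.4 195.7] stand frame 0.039 -0.112
scene 0.91 [387.9 177.2] stand frame 0.04 -0.034
scene 0.77 [399.9 144.3] stand frame 0.042 0.121
scene 0.66 [393.4 159.4] stand frame 0.039 0.046
```

View pics/p4.png

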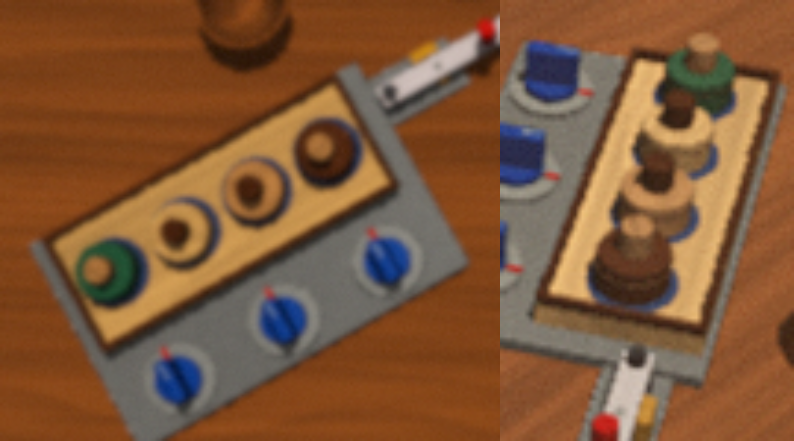

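All pots are centred upright on their own pads. One numeric check of the bolt angles before handing in.

Run:
```python
from h import *
O2=O+[0,.002,0]
import h; h.O=O2
p=snapshot("scene")
tiles=[]
for y in (.11,0,-.11):
    g=np.array([[-.04,.05],[.05,.05],[-.04,-.05],[.05,-.05]])
    src=np.float32([proj(p,h.S(-.075+a,y+b,.058)) for a,b in g]); dst=np.float32([[130-b*2600,130-a*2600] for a,b in g])
    im=cv2.warpPerspective(p["img"],cv2.getPerspectiveTransform(src,dst),(260,260),flags=cv2.INTER_CUBIC)
    tiles.append(im)
cv2.imwrite("pics/b3.png",np.hstack(tiles))
```

```text
(no output)
```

View pics/b3.png

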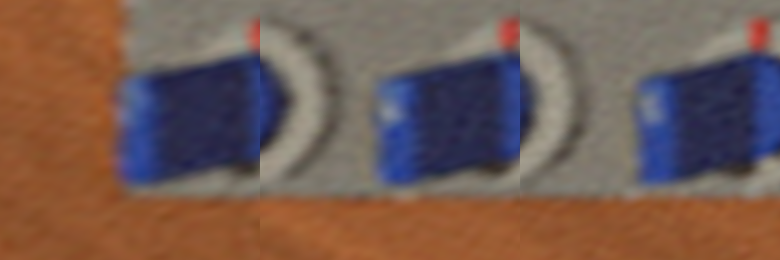

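The rectified view shows all three bars along stand x with the stripes at the +x (tick) end: home. I'm handing in.

```bash
python3 -c "
from bench import close_job
print(close_job())"
```

```text
the job is handed in; nothing more can be done
None
```

The job is handed in: the leg is out at its stop, all three bolts are home, and the four pots stand upright, each centred on its own pad to within a few mm by the final pictures; the hand-in gave no verdict back.

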